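# Make up a sample of threaded inserts and hold the magnifier in focus over it

## Robot

A 7-joint arm with a two-finger parallel gripper is mounted at the origin on the work surface. World frame = base frame: x ahead of the robot, y to its left, z up, the work surface at z = 0. Lengths are in m, angles in rad, forces in N, time in s.
With the tool pointing down it reaches from about 0.425 to 0.825 m from the base axis. Payload 3.6 kg.
Tool frame: the origin (TCP) lies between the finger pads; the fingertips stand 8 mm ahead of it and the grasp point (between the pads) lies 11 mm behind it (nose_length is the distance from the TCP to the fingertips, in m); z points along the fingers, y is the direction in which the jaws open and shut (so a half turn about z gives the same grasp; the last joint's range is limited). The gripper opens to 85 mm and grips with 20 to 120 N. Pads are 22 mm wide; open, the fingers measure 114 mm over their backs; the gripper's body (76 mm by 85 mm) begins 54 mm behind the grasp point. The pads swing forward as they close: fully open they stand 13 mm farther back than shut.
Start: joints at [-1.155, 0.615, -0.013, 1.423, 0.008, 1.103, -0.04], TCP at [0.278, 0.587, 0.214] pointing down, gripper open.
Joint ranges: [-3.12, 3.12], [-0.3, 2.06], [-1.34, 1.32], [0.26, 2.42], [-1.36, 4.5], [0.01, 1.98], [-2.84, 2.84]. Speed limits (rad/s): [2.79, 2.79, 3.14, 3.14, 3.14, 3.14, 3.14].

## Interface

Orientations are given as a unit quaternion [x, y, z, w].
In Python, from plant import read_state, snapshot, close_job, nose_length gives the robot as it stands. The module is installed in compiled form; this text tells all that it offers.
- The arm moves only by the tool send_rows, never from a script. Its arguments are lists of equal length, an entry for each row: "translation": the shift along the tool's x, y, z normalised to -1 to 1, where 1 is 0.4 m, a list of three; "delta_rot": the turn, a rotation vector about the tool's x, y, z normalised to -1 to 1, where 1 is 180 degrees, a list of three. A call has 1 to 12 rows; each row is the pose to reach, as a shift and turn from the pose measured when the call began, along the tool's axes at that moment, turning the shorter way round; what a row does not reach only later rows make up. A row lasts 1/8 s, in which the tool goes at most 62.5 mm and 10.7 degrees, less where a joint would pass 70% of its speed; a pose out of reach is approached as far as the arm can. A call with a number of a shift or a turn outside -1 to 1 is refused whole. A call with a gripper value outside its range is refused whole. "claw" is the opening, from -1 (shut) to 1 (fully open), set as the call begins (left out, the last holds). The fingers move at their own pace and stop on an object; the grip force is fixed at half the most. Time passes only in rows, so rows that repeat a pose let the fingers close. It gives the time, the measured TCP pose, the force and the opening at its end, in the units of the state.
- read_state(): the state, without advancing time (a new reading comes with each control period).
- snapshot(name): name is "scene" or "top" or "wrist"; returns a dict with "pixels" (400x640x3 uint8, red, green, blue), "mtx" (3x3 intrinsics, pixels), "world_to_cam" (4x4, takes a point from world to camera coordinates); the wrist camera has in their place "hand_eye" (4x4, takes a point from camera to tool coordinates, whose origin is the TCP and whose axes are the flange's). Camera axes: x right, y up, looking along -z (the intrinsics and any distortion apply to the point x, -y, -z); pixel columns grow to the right and rows downward; lengths in m; the calibration is good to about 2 mm. The wrist camera is an equidistant fisheye: a pixel r from the principal point sees the ray r / f radians off the axis. A picture is of the moment at which its call begins: read the wrist's pose just before it. There is no depth.
- close_job(): hands the job in, once; it reports no verdict.
The state is a dict: "time_s": time; "joints": joint angles; "qvel": joint speeds; "effort": joint torques, N m; "tool_pos": TCP position; "tool_rot": TCP orientation; "contact_force": force on the tool from outside, world axes, zero at the start; "wrist_torque": the same for the moment, N m; "width": finger opening in m.
Only numpy, scipy, OpenCV 4.12 (cv2) and the standard library are available. Lean on these libraries where they do the work, as an engineer would, in place of code of your own. Each camera call takes 0.05 s, during which the arm holds its last target.

## Task

Make up the sample in the round steel dish to exactly three brass threaded inserts by adding stock from the blue tray, all three standing upright on their flanges, and leave the other inserts standing where they are. Then pick up the magnifier and hold it level over the middle of the dish, with the lens at the height of the red line on the brass rule stop, where it is in focus. Finish while still holding it there steadily and clear of everything else, and leave the rule, its stop and the other tools on the bench undisturbed.

Things in the scene. Friction and masses are not known exactly. Their poses are not given: they have to be found in the camera images.
- insert1_mid (a point): brass threaded insert standing upright on its flange: flange 24 mm diameter and 3 mm thick at the bottom, threaded body above it 18 mm diameter, 28 mm tall in all, 30 g; the point is at its centre, 14 mm above its underside, z up; stock, standing in the blue tray at the start, 50 to 75 mm from its neighbours; all inserts are alike
- insert2_mid (a point): brass threaded insert standing upright on its flange: flange 24 mm diameter and 3 mm thick at the bottom, threaded body above it 18 mm diameter, 28 mm tall in all, 30 g; the point is at its centre, 14 mm above its underside, z up; stock, standing in the blue tray at the start, 50 to 75 mm from its neighbours; all inserts are alike
- insert3_mid (a point): brass threaded insert standing upright on its flange: flange 24 mm diameter and 3 mm thick at the bottom, threaded body above it 18 mm diameter, 28 mm tall in all, 30 g; the point is at its centre, 14 mm above its underside, z up; stock, standing in the blue tray at the start, 50 to 75 mm from its neighbours; all inserts are alike
- insert4_mid (a point): brass threaded insert standing upright on its flange: flange 24 mm diameter and 3 mm thick at the bottom, threaded body above it 18 mm diameter, 28 mm tall in all, 30 g; the point is at its centre, 14 mm above its underside, z up; stock, standing in the blue tray at the start, 50 to 75 mm from its neighbours; all inserts are alike
- insert5_mid (a point): brass threaded insert standing upright on its flange: flange 24 mm diameter and 3 mm thick at the bottom, threaded body above it 18 mm diameter, 28 mm tall in all, 30 g; the point is at its centre, 14 mm above its underside, z up; it already stands in the steel dish at the start
- dish: round shallow steel parts dish, fixed: flat floor 3 mm above the bench and 50 mm in radius, sloping wall, rim 122 mm outer diameter and 16 mm high; origin at its centre on the bench, z up
- stock_tray: shallow square blue plastic tray 160 x 160 mm, fixed, floor 3 mm above the bench, walls 14 mm high; origin at its centre on the bench; it holds the stock of four inserts
- loupe: hand magnifier lying flat on the bench, about 0.13 kg, its underside all in one plane; its x axis runs along the handle from the handle to the lens, z up and square to the lens (vertical when level); origin on the underside, 90 mm from the lens centre
- loupe_grip (a point): where to grip the magnifier's black handle: handle 20 mm wide (across y) and 18 mm thick, reaching 26 mm from here towards the lens and 73 mm (with its end cap) the other way; the point is in the middle of its thickness, 9 mm above the underside
- lens_centre (a point): centre of the magnifier's glass, 90 mm along the loupe's x from the grip point and 7 mm above the underside; glass 89 mm across in a dark steel ring 96 mm outer diameter and 14 mm thick (underside to top)
- rule_stand: steel rule 25 mm wide, 2 mm thick, standing upright to 158 mm in a dark steel block 47 x 60 x 24 mm, fixed, beyond the dish, about 110 mm from the dish's centre; origin under the rule on the bench; the rule's broad faces look along its x, the dish lies on its -x side
- stop_line (a point): centre of the brass rule stop (18 x 34 x 16 mm high, knurled screw on its +y side) that slides stiffly up and down the rule; the point is at the height of the red line around its middle, 85 to 130 mm above the bench: the height at which the lens centre is in focus
- hammer: claw hammer, 300 mm long, wooden handle, dark steel head; a bystander, lying or standing loose on the bench; origin on its underside
- screwdriver: orange-handled screwdriver, 200 mm long; a bystander, lying or standing loose on the bench; origin on its underside
- sanding_block: cork sanding block 105 x 60 x 38 mm; a bystander, lying or standing loose on the bench; origin on its underside
- glue_bottle: white glue bottle, 64 mm diameter, 190 mm tall, orange cap; a bystander, lying or standing loose on the bench; origin on its underside
- try_square: try square, dark wooden stock 120 mm long, steel blade reaching 155 mm along its x; a bystander, lying or standing loose on the bench; origin on its underside
There are look-alikes about, which are no part of the job. What is shaped like the part that bears insert5_mid but purple is not meant. Leave any purple look-alike of the loupe alone.

How it is judged:
By the outcome, as a careful person would: the job done as asked, in the order asked, and still so for the second after the job is handed in, while the arm keeps its last pose, push and grip.
It also fails if it takes over 69 s, if anything falls off the work surface, if the arm or the gripper's body presses on something with over 40 N, if the wrist force passes 120 N, or if a joint passes its speed limit or range.

## Working session

There is one attempt and no reset: what is moved stays moved. The work goes in short steps, Python scripts to look and compute and a tool call to move; the robot and the scene stay as the last step left them, time stands still between calls to the robot, and variables do not carry over. Pictures are saved under pics/ and viewed, and the job is handed in when it is done.

Besides the shell and the picture viewer there is one more tool, called after ">>>" as name(argument=value, ...) on one line, values as JSON. send_rows: Moves the arm, as the interface text tells. Its arguments: {"type":"object","properties":{"translation":{"type":"array","items":{"type":"array","items":{"type":"number"}}},"delta_rot":{"type":"array","items":{"type":"array","items":{"type":"number"}}},"claw":{"type":"number"}},"required":["translation","delta_rot"]}

```bash
mkdir -p pics; python3 - <<'E'
from plant import *
import cv2,numpy as np
s=read_state();print(s)
for n in ["scene","top","wrist"]:
    d=snapshot(n);cv2.imwrite(f"pics/{n}0.png",d["pixels"][:,:,::-1]);print(n,d["mtx"].tolist(),{k:np.round(v,4).tolist() for k,v in d.items() if k not in("pixels","mtx")})
print(nose_length)
E
```

```text
{'time_s': 0.0, 'joints': array([-1.15450978,  0.61592948, -0.01258516,  1.42494798,  0.00810225,
        1.10339817, -0.04038922]), 'qvel': array([-0.00134698, -0.00180942,  0.0009524 , -0.00028411,  0.00020767,
        0.00260256,  0.00057626]), 'effort': array([ 4.23895981e-04, -4.69215488e+01,  2.59198621e-01, -1.71030450e+01,
        9.91635636e-03,  9.72379523e-03, -8.28238939e-06]), 'tool_pos': array([0.2781512 , 0.58655917, 0.21321538]), 'tool_rot': array([ 2.19562973e-01,  9.75597442e-01, -1.29038423e-03, -2.59983032e-04]), 'contact_force': array([ 0.4390098 , -0.32024581, -0.31273685]), 'wrist_torque': array([-0.0596877 ,  0.01013468,  0.05903593]), 'width': 0.08553513924605402}
scene [[412.72106266900556, 0.0, 319.1492114688367], [0.0, 412.72106266900556, 196.8626141169958], [0.0, 0.0, 1.0]] {'world_to_cam': [[0.5019, 0.8649, 0.0076, -0.2564], [-0.4539, 0.256, 0.8535, 0.1687], [0.7362, -0.4318, 0.5211, -1.3594], [0.0, 0.0, 0.0, 1.0]]}
top [[493.3833183144047, 0.0, 315.9026840204883], [0.0, 493.3833183144047, 199.1566682283841], [0.0, 0.0, 1.0]] {'world_to_cam': [[0.0029, -1.0, 0.0041, -0.007], [0.9965, 0.0032, 0.0836, -0.5397], [-0.0836, 0.0039, 0.9965, -1.1679], [0.0, 0.0, 0.0, 1.0]]}
wrist [[309.70691628693146, 0.0, 323.8002922246662], [0.0, 309.70691628693146, 201.61985142754], [0.0, 0.0, 1.0]] {'hand_eye': [[-0.0011, 0.9659, 0.2589, 0.0671], [1.0, 0.0009, 0.0007, 0.0013], [0.0004, 0.2589, -0.9659, -0.1606], [0.0, 0.0, 0.0, 1.0]]}
0.008
```

View pics/scene0.png

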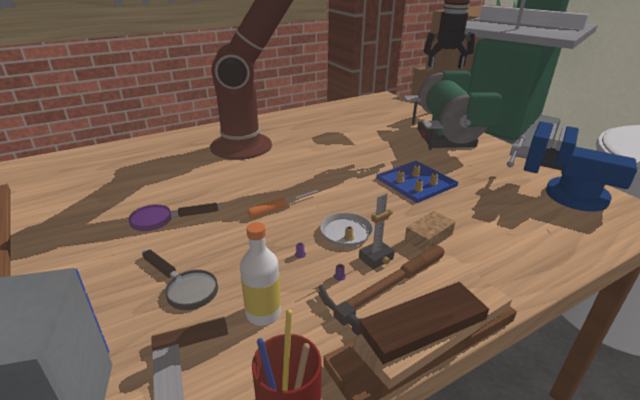

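View pics/top0.png

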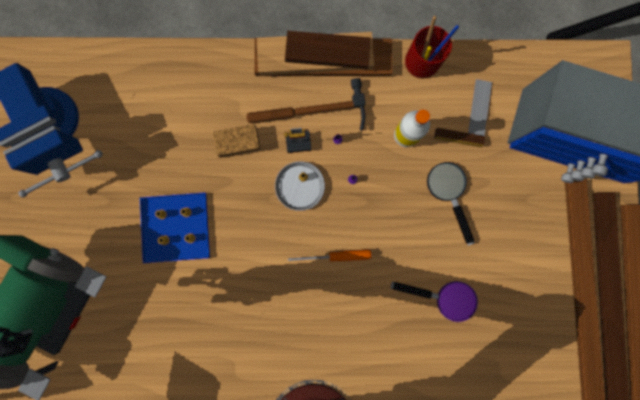

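View pics/wrist0.png

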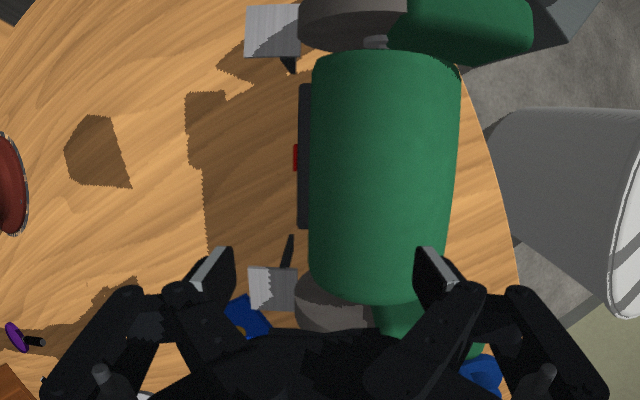

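The scene holds one brass insert in the dish (top 303,176), four in the blue tray (top 160,214; 185,212; 163,240; 190,238), and two purple inserts (338,139; 352,179) to ignore. The clear-glass loupe is at (447,182) and the purple loupe at (457,300) is to be ignored. I'll check with close crops.

```bash
cat > h.py <<'E'
from plant import *
import cv2,numpy as np
from scipy.spatial.transform import Rotation as R
def ray(d,u,v):
    K=d["mtx"];T=d["world_to_cam"]
    c=np.array([(u-K[0,2])/K[0,0],-(v-K[1,2])/K[1,1],-1.])
    return -T[:3,:3].T@T[:3,3], T[:3,:3].T@c
def atz(d,u,v,z):
    o,r=ray(d,u,v);return o+r*(z-o[2])/r[2]
def proj(d,p):
    T=d["world_to_cam"];K=d["mtx"];c=T[:3,:3]@np.array(p)+T[:3,3]
    return np.array([K[0,0]*c[0]/-c[2]+K[0,2],K[1,1]*-c[1]/-c[2]+K[1,2]])
def wproj(d,st,p):
    H=d["hand_eye"];K=d["mtx"]
    Rt=R.from_quat(st["tool_rot"]).as_matrix()
    t=Rt.T@(np.array(p)-st["tool_pos"]); c=H[:3,:3].T@(t-H[:3,3])
    x=np.array([c[0],-c[1],-c[2]]);th=np.arctan2(np.hypot(x[0],x[1]),x[2]);a=np.hypot(x[0],x[1])
    return np.array([K[0,2]+K[0,0]*th*x[0]/a,K[1,2]+K[1,1]*th*x[1]/a])
def watz(d,st,u,v,z):
    H=d["hand_eye"];K=d["mtx"];Rt=R.from_quat(st["tool_rot"]).as_matrix()
    a=(u-K[0,2])/K[0,0];b=(v-K[1,2])/K[1,1];th=np.hypot(a,b)
    s=np.sin(th)/max(th,1e-9);c=np.array([a*s,-b*s,-np.cos(th)])
    r=Rt@H[:3,:3]@c;o=st["tool_pos"]+Rt@H[:3,3]
    return o+r*(z-o[2])/r[2]
def crop(d,name,x0,y0,x1,y1,k):
    im=d["pixels"][y0:y1,x0:x1,::-1];cv2.imwrite("pics/"+name,cv2.resize(im,None,fx=k,fy=k,interpolation=cv2.INTER_CUBIC))
E
python3 - <<'E'
from h import *
d=snapshot("top");
crop(d,"t1.png",130,185,220,270,7)
crop(d,"t2.png",265,120,375,220,7)
crop(d,"t3.png",415,150,495,250,6)
s=snapshot("scene")
crop(s,"s1.png",310,150,470,275,5)
E
```

```text
(no output)
```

View pics/t1.png

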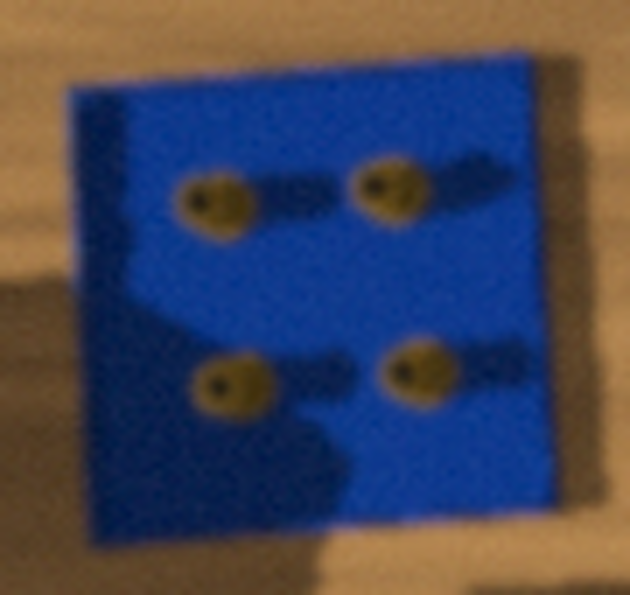

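View pics/t2.png

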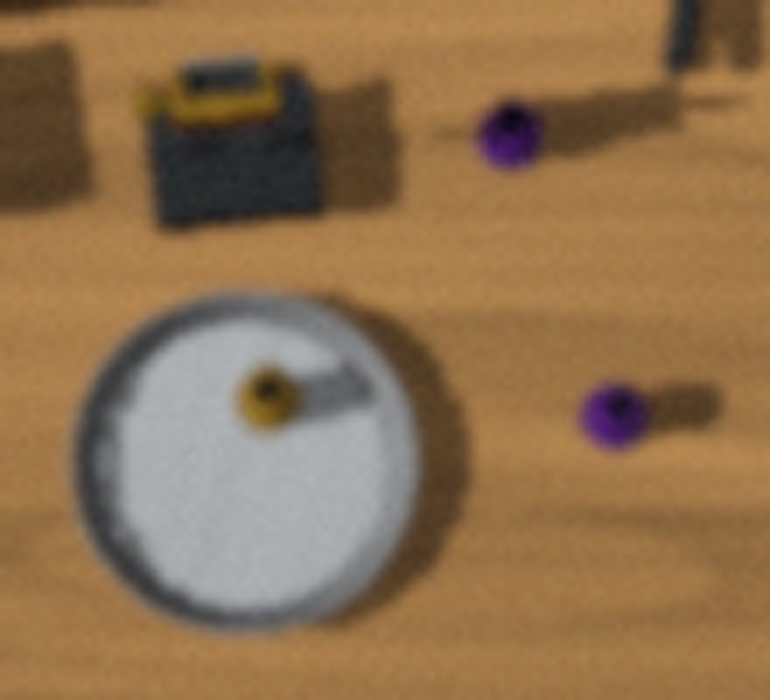

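View pics/t3.png

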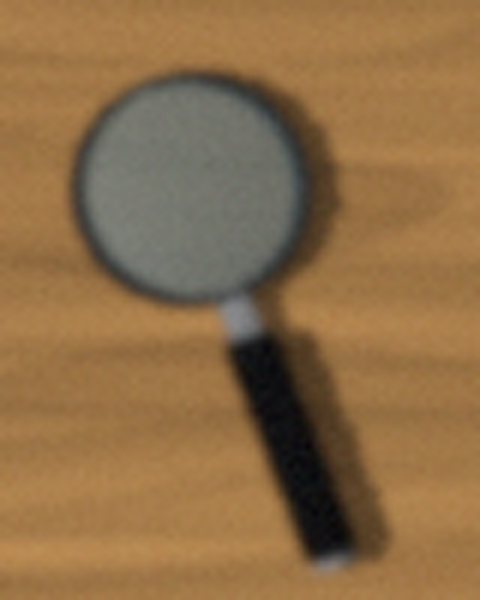

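View pics/s1.png

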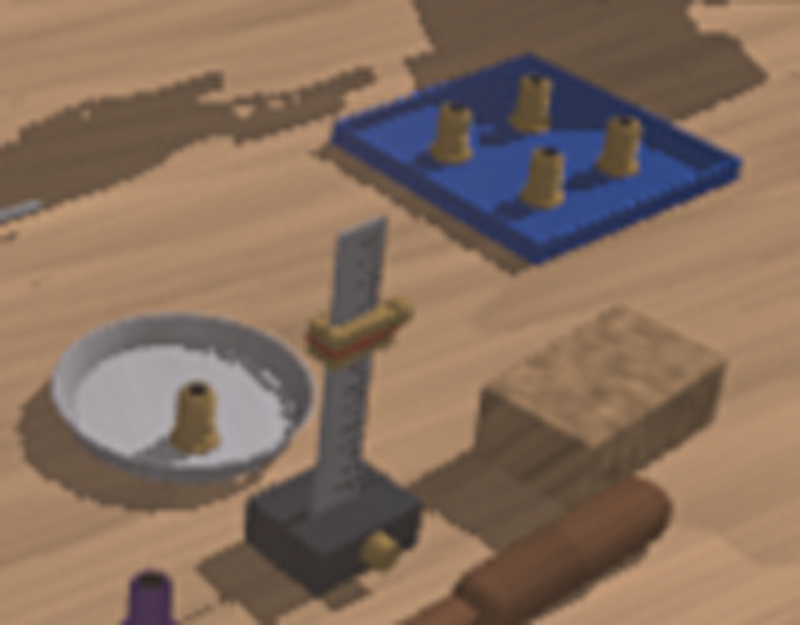

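```bash
python3 - <<'E'
from h import *
d=snapshot("top");s=snapshot("scene")
def c(x,y,k,x0,y0): return (x/k+x0-.5+.5/k, y/k+y0-.5+.5/k)
T={}
for n,p in dict(A=(200,202),B=(375,187),C=(218,386),D=(403,373)).items():
    T[n]=atz(d,*c(*p,7,130,185),.031)
T['i5']=atz(d,*c(268,383,7,265,120),.031)
T['dish']=atz(d,*c(245.5,461,7,265,120),.016)
T['lens']=atz(d,*c(190,187,6,415,150),.014)
T['hend']=atz(d,*c(329,556,6,415,150),.018)
T['hfront']=atz(d,*c(250,340,6,415,150),.018)
T['pur']=atz(d,*c(617,405,7,265,120),.028)
for k,v in T.items(): print(k,np.round(v,4))
S={}
for n,p in dict(C=(536,78),D=(455,105),A=(625,119),B=(548,150),).items():
    S[n]=atz(s,*c(*p,5,310,150),.031)
S['i5']=atz(s,*c(198,387,5,310,150),.031)
S['dish']=atz(s,*c(182,390,5,310,150),.016)
for k,v in S.items(): print(k,np.round(v,4), np.linalg.norm((v-T[k])[:2]))
u=T['lens']-T['hend'];print(np.degrees(np.arctan2(u[1],u[0])),np.linalg.norm(u[:2]))
u=T['hfront']-T['hend'];print(np.degrees(np.arctan2(u[1],u[0])),np.linalg.norm(u[:2]))
# stop: triangulate. top crop stop brass top front/back
o1,r1=ray(s,*c(352,345,5,310,150)); 
# block in top view
b=[atz(d,*c(x,y,7,265,120),.024)[:2].round(4) for x,y in((150,118),(312,75),(322,210),(162,228))];print(b)
print("ruletop",atz(d,*c(222,72,7,265,120),.158), atz(s,*c(362,225,5,310,150),.158))
for z in (.085,.09,.095,.1,.105,.11,.115,.12): print(z,atz(s,*c(352,345,5,310,150),z).round(4), atz(d,*c(225,100,7,265,120),z+.008).round(4))
E
```

```text
A [0.5036 0.3711 0.031 ]
B [0.5089 0.3117 0.031 ]
C [0.4411 0.3632 0.031 ]
D [0.4457 0.3006 0.031 ]
i5 [0.5989 0.0262 0.031 ]
dish [0.5736 0.0342 0.016 ]
lens [ 0.5865 -0.3234  0.014 ]
hend [ 0.4372 -0.3753  0.018 ]
hfront [ 0.5239 -0.3454  0.018 ]
pur [ 0.5921 -0.094   0.028 ]
C [0.4367 0.3655 0.031 ] 0.004963495580200353
D [0.4398 0.3035 0.031 ] 0.00656065591853925
A [0.4988 0.3748 0.031 ] 0.006039715430862542
B [0.5048 0.3136 0.031 ] 0.004565469439492619
i5 [0.5939 0.0289 0.031 ] 0.005652118862403448
dish [0.5751 0.0334 0.016 ] 0.0017123216122126683
19.158153567427107 0.15813779370432327
19.023431588649846 0.09180080159428938
[array([0.6927, 0.0679]), array([0.7081, 0.0116]), array([0.6605, 0.0079]), array([0.654 , 0.0634])]
ruletop [0.67860805 0.0380251  0.158     ] [0.68128293 0.03926571 0.158     ]
0.085 [0.6623 0.0567 0.085 ] [0.684  0.0394 0.093 ]
0.09 [0.6679 0.0518 0.09  ] [0.6829 0.0392 0.098 ]
0.095 [0.6736 0.047  0.095 ] [0.6819 0.039  0.103 ]
0.1 [0.6792 0.0422 0.1   ] [0.6808 0.0388 0.108 ]
0.105 [0.6849 0.0373 0.105 ] [0.6797 0.0387 0.113 ]
0.11 [0.6905 0.0325 0.11  ] [0.6786 0.0385 0.118 ]
0.115 [0.6962 0.0277 0.115 ] [0.6775 0.0383 0.123 ]
0.12 [0.7018 0.0228 0.12  ] [0.6764 0.0381 0.128 ]
```

```bash
cat >> h.py <<'E'
def goto(p,jaw=None,st=None):
    """p: TCP target, jaw: world angle of tool y (deg, mod 180), tool down"""
    st=st or read_state()
    R0=R.from_quat(st["tool_rot"])
    M=R0.as_matrix()
    cur=np.degrees(np.arctan2(M[1,1],M[0,1]))
    if jaw is None: jaw=cur
    dj=(jaw-cur+90)%180-90
    a=np.radians(cur+dj);y=np.array([np.cos(a),np.sin(a),0]);z=np.array([0,0,-1.]);x=np.cross(y,z)
    Rt=R.from_matrix(np.array([x,y,z]).T)
    dt=M.T@(np.array(p)-st["tool_pos"])/.4
    dr=(R0.inv()*Rt).as_rotvec()/np.pi
    n=max(np.linalg.norm(dt)*.4/.0625,np.linalg.norm(dr)*180/10.7)
    print("T",dt.round(4).tolist(),"R",dr.round(4).tolist(),"rows>=%.1f"%n,"jaw",round(cur,1))
E
python3 - <<'E'
from h import *
goto([.46,.29,.20],60)
E
```

```text
T [-0.7285, -0.4767, 0.0356] R [-0.0002, 0.0, 0.0257] rows>=5.6 jaw 64.6
```

>>> send_rows(translation=[[-0.7285, -0.4767, 0.0356], [-0.7285, -0.4767, 0.0356], [-0.7285, -0.4767, 0.0356], [-0.7285, -0.4767, 0.0356], [-0.7285, -0.4767, 0.0356], [-0.7285, -0.4767, 0.0356], [-0.7285, -0.4767, 0.0356], [-0.7285, -0.4767, 0.0356], [-0.7285, -0.4767, 0.0356]], delta_rot=[[0, 0, 0.0257], [0, 0, 0.0257], [0, 0, 0.0257], [0, 0, 0.0257], [0, 0, 0.0257], [0, 0, 0.0257], [0, 0, 0.0257], [0, 0, 0.0257], [0, 0, 0.0257]], claw=0.05)

```text
time_s: 1.48
tool_pos: [0.4588, 0.2921, 0.2]
tool_rot: [0.257, 0.966, 0.0, -0.0]
contact_force: [-0.8, 0.6, 0.1]
width: 0.0452
```

```bash
python3 - <<'E'
from h import *
st=read_state();d=snapshot("wrist");print(st["time_s"],st["tool_pos"],st["width"],st["contact_force"])
for n,p in dict(A=(.5036,.3711,.031),B=(.5089,.3117,.031),D=(.4457,.3006,.031),C=(.4411,.3632,.031)).items(): print(n,wproj(d,st,p).round(1))
cv2.imwrite("pics/w1.png",d["pixels"][:,:,::-1])
E
```

```text
1.475 [0.45882815 0.29206593 0.2000116 ] 0.04520034202607372 [-0.76509177  0.57020761  0.13693566]
A [404.8 182.9]
B [360.5 212.5]
D [323.8 168.7]
C [372.5 136.5]
```

View pics/w1.png

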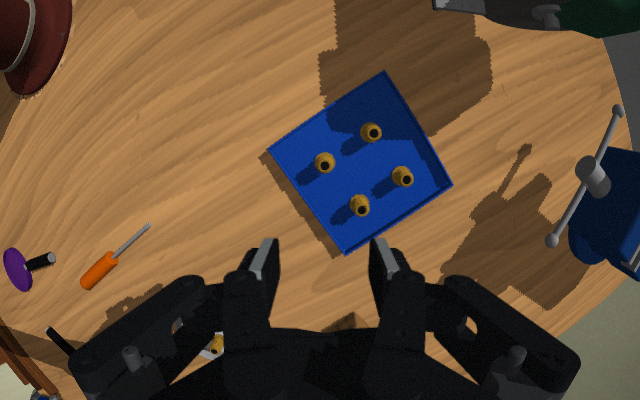

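```bash
python3 - <<'E'
from h import *
d=snapshot("wrist");crop(d,"w1c.png",300,110,430,230,6)
E
```

```text
(no output)
```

View pics/w1c.png

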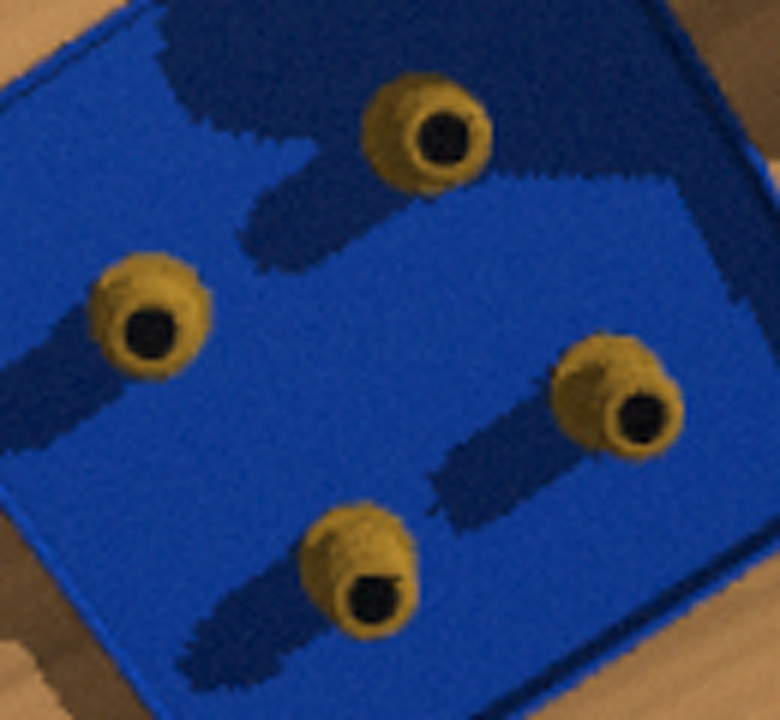

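```bash
python3 - <<'E'
from h import *
st=read_state();d=snapshot("wrist")
for n,h,f in (("A",(642,418),(603,388)),("B",(374,600),(356,560)),("C",(443,138),(424,132)),("D",(150,333),(151,311))):
    c=lambda p:(p[0]/6+300-.42,p[1]/6+110-.42)
    print(n,watz(d,st,*c(h),.031).round(4),watz(d,st,*c(f),.006).round(4))
E
```

```text
A [0.5013 0.3742 0.031 ] [0.4996 0.3735 0.006 ]
B [0.507  0.3141 0.031 ] [0.5059 0.3139 0.006 ]
C [0.4382 0.3656 0.031 ] [0.4382 0.3659 0.006 ]
D [0.4431 0.3027 0.031 ] [0.4427 0.3033 0.006 ]
```

```bash
python3 - <<'E'
from h import *
goto([.4425,.303,.07],60);goto([.4425,.303,.015],60)
E
```

```text
T [0.0509, 0.0049, 0.3249] R [-0.0002, -0.0001, 0.0008] rows>=2.1 jaw 60.1
T [0.0509, 0.0049, 0.4624] R [-0.0002, -0.0001, 0.0008] rows>=3.0 jaw 60.1
```

>>> send_rows(translation=[[0.051, 0.005, 0.16], [0.051, 0.005, 0.3], [0.051, 0.005, 0.34], [0.051, 0.005, 0.38], [0.051, 0.005, 0.42], [0.051, 0.005, 0.445], [0.051, 0.005, 0.46], [0.051, 0.005, 0.462], [0.051, 0.005, 0.462]], delta_rot=[[0, 0, 0], [0, 0, 0], [0, 0, 0], [0, 0, 0], [0, 0, 0], [0, 0, 0], [0, 0, 0], [0, 0, 0], [0, 0, 0]])

```text
time_s: 2.75
tool_pos: [0.4428, 0.3033, 0.0156]
tool_rot: [0.258, 0.966, 0.0, 0.0]
contact_force: [1.0, -0.3, 0.2]
width: 0.045
```

```bash
python3 - <<'E'
from h import *
st=read_state();d=snapshot("wrist");print(st["time_s"],st["tool_pos"],st["width"],st["contact_force"])
cv2.imwrite("pics/w2.png",d["pixels"][:,:,::-1])
E
```

```text
2.75 [0.4427909  0.30329796 0.01555602] 0.04495774710725915 [ 1.04100715 -0.28609636  0.21194149]
```

View pics/w2.png

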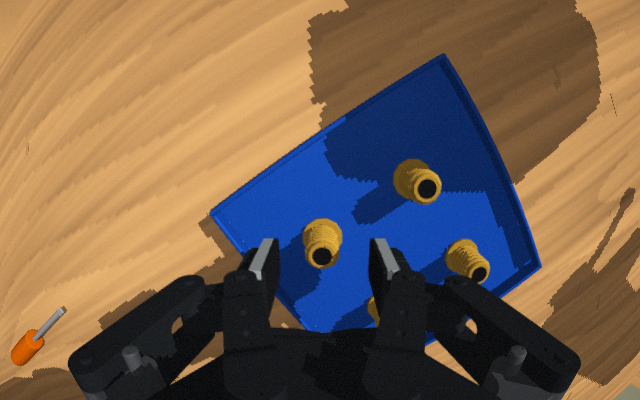

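```bash
python3 - <<'E'
from h import *
st=read_state();d=snapshot("wrist");p=st["tool_pos"]
print(wproj(d,st,[p[0],p[1],.031]),wproj(d,st,[p[0],p[1],.0075]))
E
```

```text
[321.87371767 254.59277601] [322.10515926 237.76783418]
```

>>> send_rows(translation=[[0, 0, 0], [0, 0, 0], [0, 0, 0], [0, 0, 0], [0, 0, 0]], delta_rot=[[0, 0, 0], [0, 0, 0], [0, 0, 0], [0, 0, 0], [0, 0, 0]], claw=-1)

```text
time_s: 3.48
tool_pos: [0.4427, 0.3033, 0.0156]
tool_rot: [0.258, 0.966, 0.0, 0.0]
contact_force: [-0.5, 0.3, -0.9]
width: 0.0001
```

```bash
python3 - <<'E'
from h import *
st=read_state();d=snapshot("wrist");print(st["width"],st["contact_force"])
cv2.imwrite("pics/w3.png",d["pixels"][:,:,::-1])
s=snapshot("scene");crop(s,"s3.png",360,120,480,220,6)
E
```

```text
8.313210408814636e-05 [-0.47934253  0.27698771 -0.91055135]
```

View pics/w3.png

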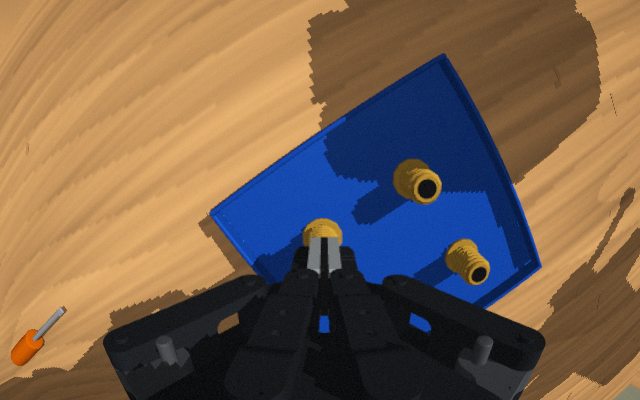

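View pics/s3.png

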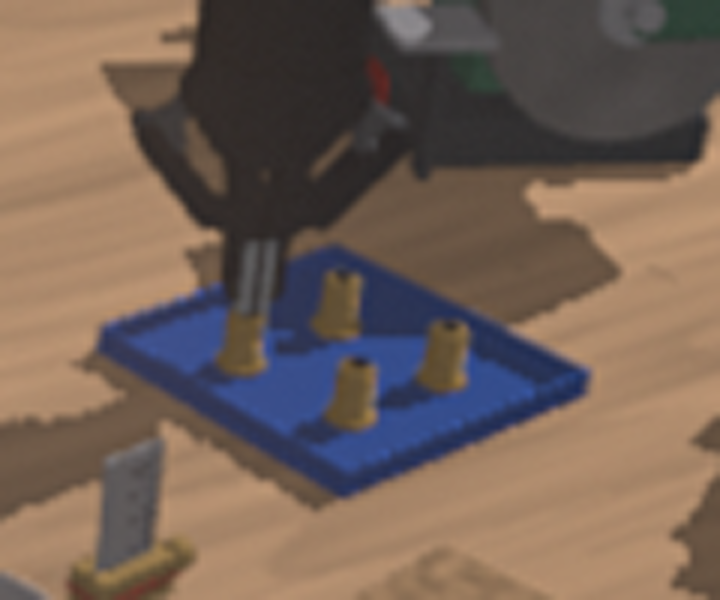

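```bash
python3 - <<'E'
from h import *
st=read_state();d=snapshot("wrist");p=st["tool_pos"]
for z in (.0,.031):
  for q in ((427,188),(479,274),(322,257)): print(z,watz(d,st,*q,z).round(4))
for q in ([.4382,.3657,.031],[.5005,.374,.031]): print(wproj(d,st,q))
M=R.from_quat(st["tool_rot"]).as_matrix()
for z in (-.03,-.02,-.01,0,.008): print(z,wproj(d,st,p+M@[0,.0225,z]),wproj(d,st,p+M@[0,0,z]))
print(d["hand_eye"])
crop(d,"w3c.png",260,180,390,300,6)
s=snapshot("scene")
print(proj(s,p),proj(s,p+[0,0,-.008]),proj(s,[p[0],p[1],.031]))
E
```

```text
0.0 [0.4497 0.3724 0.    ]
0.0 [0.5266 0.3827 0.    ]
0.0 [0.4565 0.2952 0.    ]
0.031 [0.4384 0.3663 0.031 ]
0.031 [0.5017 0.3748 0.031 ]
0.031 [0.444  0.3027 0.031 ]
[425.85316445 188.32130126]
[477.3155331  273.18871272]
-0.03 [369.1507527  267.04316039] [321.66352991 267.54435008]
-0.02 [366.50301245 258.06574074] [321.79981919 258.45700149]
-0.01 [364.12762985 250.05719522] [321.921751   250.36398428]
0 [361.98772934 242.87865544] [322.03133296 243.12000764]
0.008 [360.42427704 237.65516498] [322.11124454 237.85468613]
[[-1.07050375e-03  9.65881105e-01  2.58983679e-01  6.71479968e-02]
 [ 9.99999314e-01  9.10686503e-04  7.37066248e-04  1.13977206e-03]
 [ 4.76065420e-04  2.58984290e-01 -9.65881417e-01 -1.60623872e-01]
 [ 0.00000000e+00  0.00000000e+00  0.00000000e+00  1.00000000e+00]]
[400.61052885 175.92684634] [400.29638212 178.43048756] [401.22250628 171.04959703]
```

View pics/w3c.png

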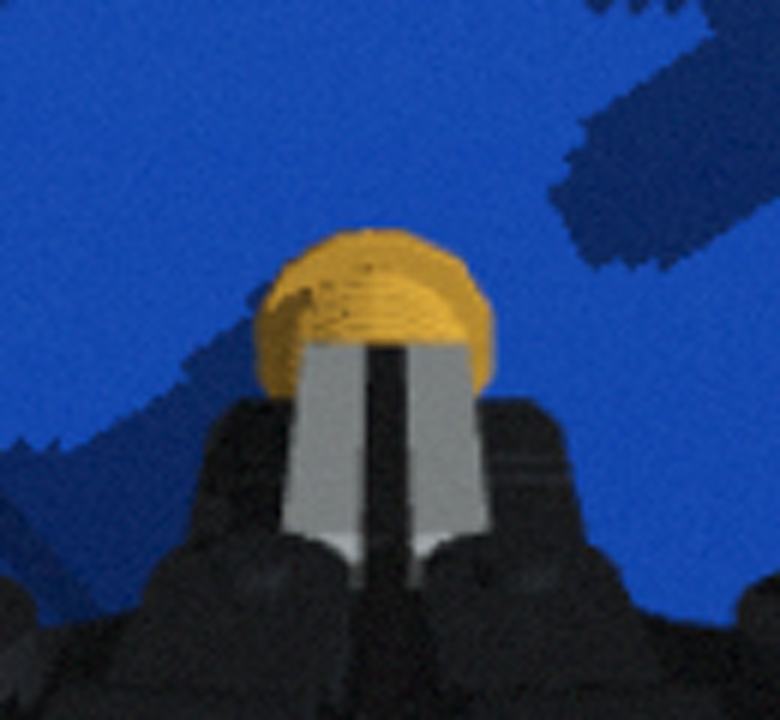

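```bash
python3 - <<'E'
from h import *
from scipy.optimize import fsolve
st=read_state();d=snapshot("wrist");p=st["tool_pos"]
M=R.from_quat(st["tool_rot"]).as_matrix()
for u,v,y in ((376,238,.0225),(371,238,.0225),(381,240,.0225)):
  print(fsolve(lambda q:wproj(d,st,p+M@[q[0],y,q[1]])-[u,v],[.011,-.02]))
for z in (-.03,-.025,-.02,-.015,-.01): print(z,[wproj(d,st,p+M@[x,0,z]).round(0)[1] for x in(.008,.011)])
E
python3 - <<'E'
import cv2
im=cv2.imread("pics/w2.png")[210:300,230:410];cv2.imwrite("pics/w2c.png",cv2.resize(im,None,fx=4,fy=4))
E
```

```text
[ 0.02015513 -0.0432066 ]
[ 0.01508829 -0.03046347]
[ 0.0236272  -0.05398127]
-0.03 [np.float64(252.0), np.float64(246.0)]
-0.025 [np.float64(248.0), np.float64(242.0)]
-0.02 [np.float64(244.0), np.float64(238.0)]
-0.015 [np.float64(240.0), np.float64(234.0)]
-0.01 [np.float64(236.0), np.float64(231.0)]
```

View pics/w2c.png

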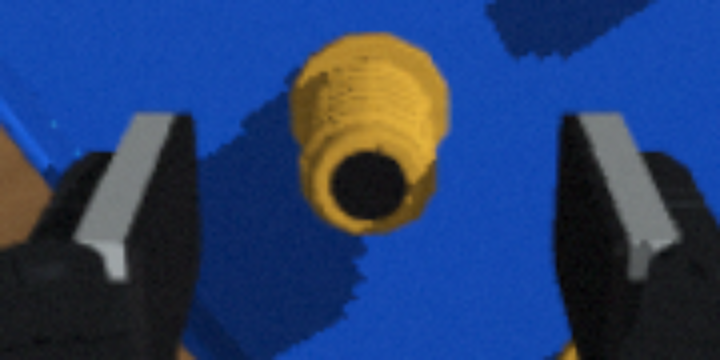

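>>> send_rows(translation=[[0, 0, 0], [0, 0, 0], [0, 0, 0], [0, 0, 0.01], [0, 0, 0.02], [0, 0, 0.02]], delta_rot=[[0, 0, 0], [0, 0, 0], [0, 0, 0], [0, 0, 0], [0, 0, 0], [0, 0, 0]], claw=0.05)

```text
time_s: 4.47
tool_pos: [0.4424, 0.3031, 0.0071]
tool_rot: [0.258, 0.966, -0.0, -0.0]
contact_force: [0.6, -0.1, 0.6]
width: 0.0449
```

```bash
python3 - <<'E'
from h import *
st=read_state();d=snapshot("wrist");print(st["tool_pos"],st["width"],st["contact_force"])
crop(d,"w4c.png",230,200,410,300,4)
s=snapshot("scene");crop(s,"s4.png",360,120,480,220,6)
E
```

```text
[0.44244348 0.30307832 0.00707342] 0.04494590065720314 [ 0.61100279 -0.13820519  0.59044235]
```

View pics/w4c.png

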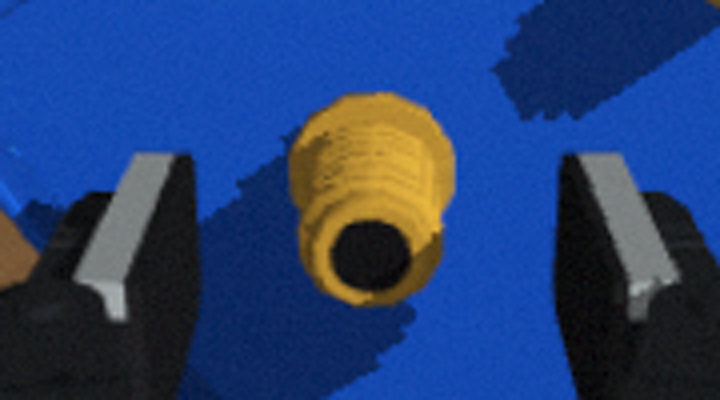

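View pics/s4.png

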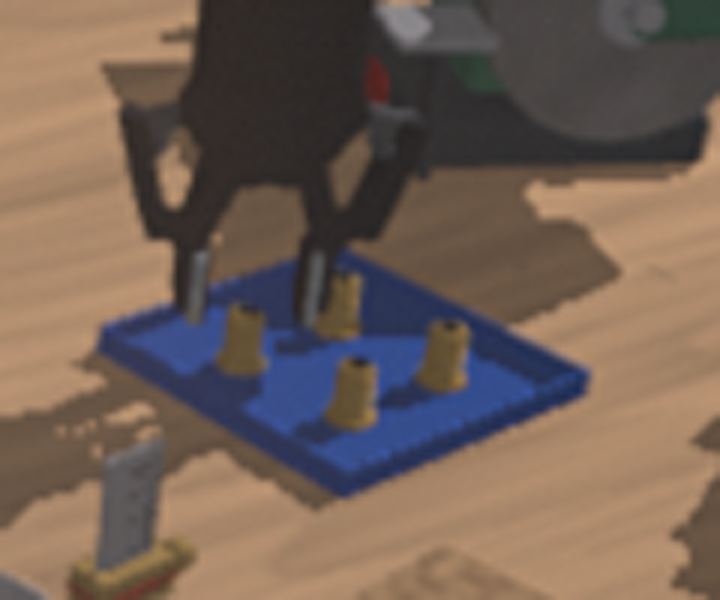

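>>> send_rows(translation=[[0, 0, 0.008], [0, 0, 0.016], [0, 0, 0.025], [0, 0, 0.025]], delta_rot=[[0, 0, 0], [0, 0, 0], [0, 0, 0], [0, 0, 0]])

```text
time_s: 5.08
tool_pos: [0.4425, 0.3031, -0.0029]
tool_rot: [0.258, 0.966, -0.0, -0.0]
contact_force: [0.2, 0.2, 0.9]
width: 0.045
```

>>> send_rows(translation=[[0, 0, 0], [0, 0, 0], [0, 0, 0], [0, 0, 0]], delta_rot=[[0, 0, 0], [0, 0, 0], [0, 0, 0], [0, 0, 0]], claw=-1)

```text
time_s: 5.58
tool_pos: [0.4426, 0.3032, -0.0027]
tool_rot: [0.258, 0.966, -0.0, -0.0]
contact_force: [-0.5, 0.3, 2.6]
width: 0.0155
```

```bash
python3 - <<'E'
from h import *
st=read_state();d=snapshot("wrist");print(st["tool_pos"],st["width"],st["contact_force"])
crop(d,"w5c.png",230,200,410,300,4)
s=snapshot("scene");crop(s,"s5.png",360,120,480,220,6)
E
```

```text
[ 0.44258453  0.30316545 -0.00270787] 0.015507871752210108 [-0.49472777  0.31272978  2.64414103]
```

View pics/w5c.png

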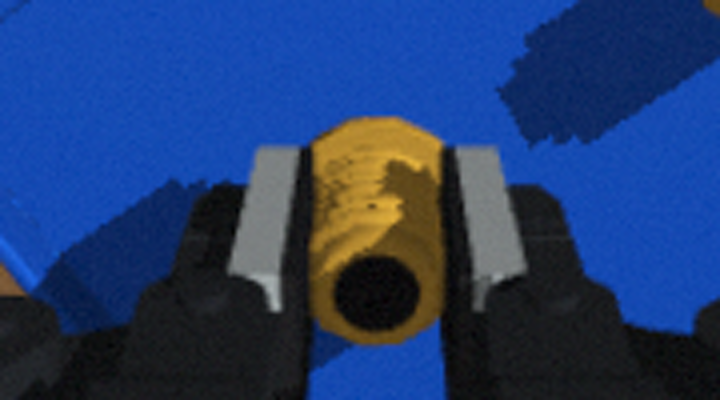

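View pics/s5.png

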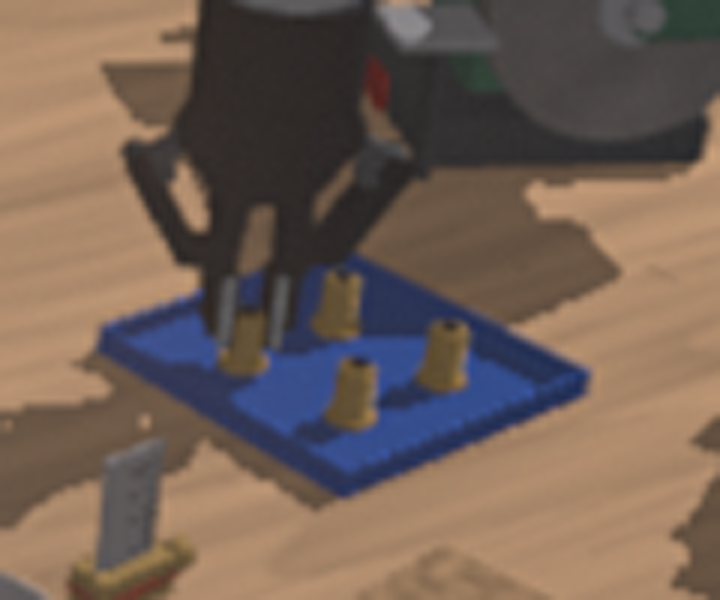

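```bash
python3 - <<'E'
from h import *
goto([.4426,.3032,.10],60);goto([.575,-.01,.12],15)
E
```

```text
T [0.0001, 0.0, -0.2568] R [-0.0001, -0.0001, 0.0008] rows>=1.6 jaw 60.1
T [-0.6767, -0.5144, -0.3068] R [-0.0001, -0.0, 0.2508] rows>=5.8 jaw 60.1
```

>>> send_rows(translation=[[0, 0, -0.06], [0, 0, -0.15], [0, 0, -0.257], [-0.12, -0.09, -0.307], [-0.25, -0.19, -0.307], [-0.38, -0.29, -0.307], [-0.5, -0.38, -0.307], [-0.6, -0.45, -0.307], [-0.677, -0.514, -0.307], [-0.677, -0.514, -0.307], [-0.677, -0.514, -0.307], [-0.677, -0.514, -0.307]], delta_rot=[[0, 0, 0], [0, 0, 0], [0, 0, 0], [0, 0, 0.05], [0, 0, 0.1], [0, 0, 0.15], [0, 0, 0.2], [0, 0, 0.25], [0, 0, 0.25], [0, 0, 0.25], [0, 0, 0.25], [0, 0, 0.25]])

```text
time_s: 7.18
tool_pos: [0.5746, -0.0077, 0.1198]
tool_rot: [0.607, 0.795, 0.0, -0.001]
contact_force: [-0.9, -0.2, -0.2]
width: 0.0158
```

```bash
python3 - <<'E'
from h import *
st=read_state();d=snapshot("wrist");print(st["time_s"],st["tool_pos"],st["width"],st["contact_force"])
cv2.imwrite("pics/w6.png",d["pixels"][:,:,::-1])
for n,p in dict(dish=(.574,.034,.016),i5=(.597,.0275,.031)).items(): print(n,wproj(d,st,p))
E
```

```text
7.175 [ 0.57463569 -0.00770896  0.1198271 ] 0.015751659070013004 [-0.94951273 -0.18071116 -0.2186058 ]
dish [336.7075559  152.15365151]
i5 [362.29559278 169.19515663]
```

View pics/w6.png

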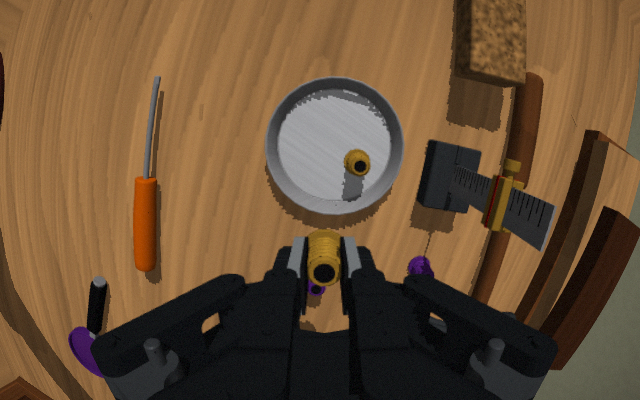

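```bash
python3 - <<'E'
from h import *
st=read_state();d=snapshot("wrist")
P=[watz(d,st,*q,.016)[:2] for q in((265,146),(404,146),(334,77),(335,214))]
print(np.round(P,4));P=np.array(P)
from scipy.optimize import least_squares
r=least_squares(lambda c:np.hypot(*(P-c[:2]).T)-c[2],[.57,.03,.06]);print(r.x,r.fun)
print("i5",watz(d,st,360,166,.031))
crop(d,"w6d.png",400,120,560,260,5)
E
```

```text
[[ 0.513   0.0232]
 [ 0.6292  0.0554]
 [ 0.5548  0.0954]
 [ 0.5877 -0.0198]]
[0.57150036 0.03787255 0.06013107] [ 0.00020217  0.00020021 -0.00020606 -0.00019631]
i5 [0.59456884 0.02929024 0.031     ]
```

View pics/w6d.png

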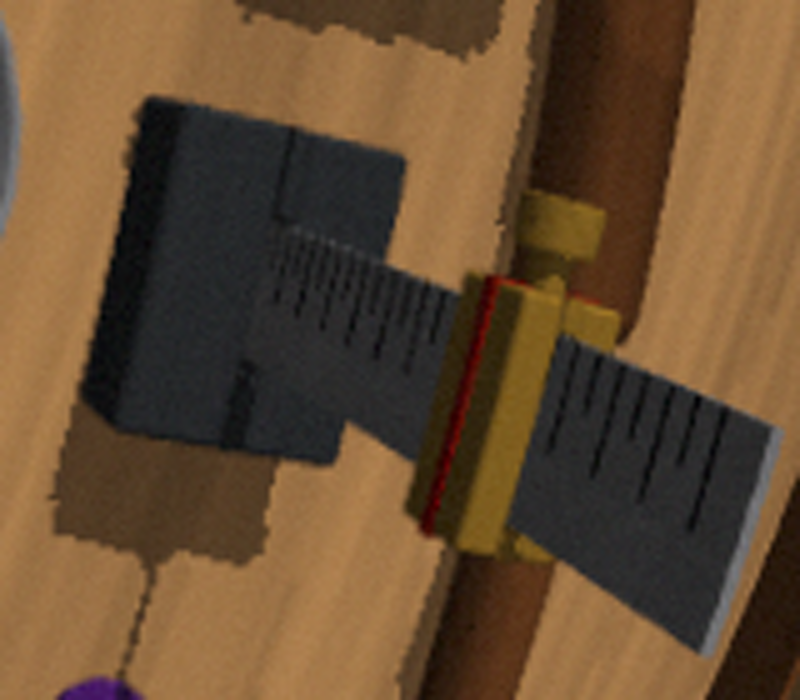

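```bash
python3 - <<'E'
from h import *
st=read_state();d=snapshot("wrist")
c=lambda x,y:(x/5+400-.4,y/5+120-.4)
a=watz(d,st,*c(775,430),.158);b=watz(d,st,*c(707,655),.158)
print(a,b,np.linalg.norm(a-b)); m=(a+b)/2
w=(a-b)/np.linalg.norm(a-b); n=np.array([-w[1],w[0],0]); n= n if n[0]<0 else -n
print("yaw n",n)
def hit(px,off):
    p1=watz(d,st,*c(*px),.1);p2=watz(d,st,*c(*px),.05);r=p2-p1
    t=((m+n*off-p1)@n)/(r@n);return p1+t*r
q1=hit((490,280),.009);q2=hit((428,530),.009);print(q1,q2,np.linalg.norm(q1-q2))
for px in((470,275),(405,512),(500,282),(440,540)): print(hit(px,.009))
# block base check: top z=.024 corners
for px in((180,105),(405,158),(335,463),(118,425)): print("blk",watz(d,st,*c(*px),.024).round(4))
# rule bottom at block top
for px in((290,228),(245,352)): print("rb",watz(d,st,*c(*px),.024).round(4),hit(px,.001))
E
```

```text
[0.67931884 0.05387538 0.158     ] [0.6825162  0.02928886 0.158     ] 0.024793547457000957
yaw n [-0.99164986 -0.12895949  0.        ]
[0.66979021 0.0573576  0.10874349] [0.67409859 0.02422775 0.10864107] 0.03340897177824632
[0.6698292  0.05705777 0.10366266]
[0.67407644 0.02439807 0.10175117]
[0.66976339 0.05756381 0.11118195]
[0.67411792 0.02407912 0.11213909]
blk [0.6532 0.0682 0.024 ]
blk [0.6991 0.0732 0.024 ]
blk [0.7059 0.0155 0.024 ]
blk [0.6608 0.011  0.024 ]
rb [0.6807 0.054  0.024 ] [0.67828513 0.05406982 0.02890782]
rb [0.6799 0.0302 0.024 ] [0.68142664 0.02991279 0.02082374]
```

```bash
python3 - <<'E'
from h import *
goto([.5674,.0606,.05],13);goto([.5674,.0606,-.002],13)
s=snapshot("scene")
for p in ([.67,.057,.1087],[.674,.024,.1087],[.688,.059,.1087],[.692,.0265,.1087]): print(proj(s,p))
crop(s,"s6.png",360,185,410,225,15)
E
```

```text
T [0.1715, 0.0274, 0.1753] R [-0.0001, -0.0002, 0.0126] rows>=1.6 jaw 15.3
T [0.1714, 0.0275, 0.3053] R [-0.0001, -0.0002, 0.0126] rows>=2.2 jaw 15.3
[383.46410366 210.75283949]
[371.41217733 216.23066051]
[389.84068492 214.8092109 ]
[377.94553481 220.38610783]
```

View pics/s6.png

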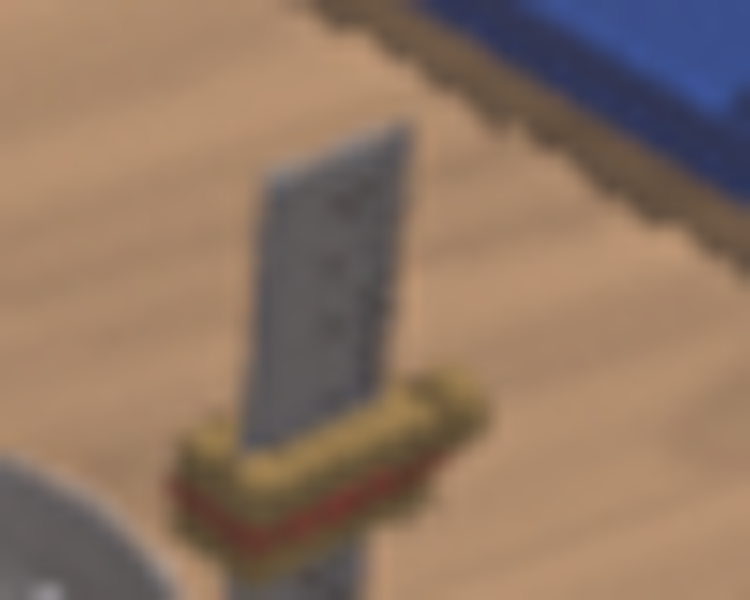

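>>> send_rows(translation=[[0.1, 0.016, 0], [0.171, 0.027, 0.05], [0.171, 0.027, 0.13], [0.171, 0.027, 0.2], [0.171, 0.027, 0.25], [0.171, 0.027, 0.28], [0.171, 0.027, 0.298], [0.171, 0.027, 0.305], [0.171, 0.027, 0.305], [0.171, 0.027, 0.305]], delta_rot=[[0, 0, 0.012], [0, 0, 0.012], [0, 0, 0.012], [0, 0, 0.012], [0, 0, 0.012], [0, 0, 0.012], [0, 0, 0.012], [0, 0, 0.012], [0, 0, 0.012], [0, 0, 0.012]])

```text
time_s: 8.62
tool_pos: [0.5679, 0.06, -0.0013]
tool_rot: [0.622, 0.783, 0.0, 0.0]
contact_force: [0.2, -0.2, -0.9]
width: 0.0155
```

```bash
python3 - <<'E'
from h import *
st=read_state();d=snapshot("wrist");print(st["time_s"],st["tool_pos"],st["width"],st["contact_force"])
cv2.imwrite("pics/w7.png",d["pixels"][:,:,::-1])
E
```

```text
8.625 [ 0.56785162  0.06001878 -0.00128421] 0.015457456013334717 [ 0.23130545 -0.1726352  -0.87540558]
```

View pics/w7.png

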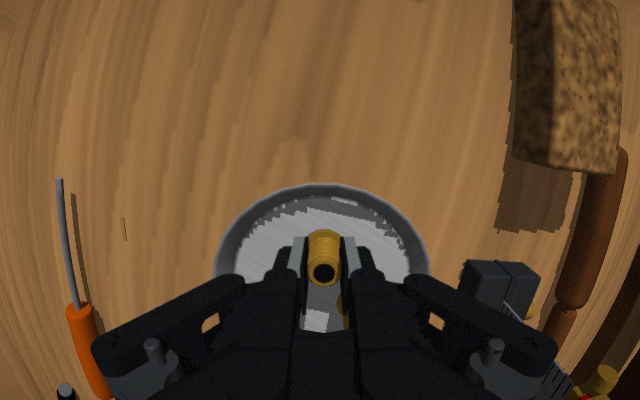

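>>> send_rows(translation=[[0, 0, 0.004], [0, 0, 0.004]], delta_rot=[[0, 0, 0], [0, 0, 0]])

```text
time_s: 8.93
tool_pos: [0.5681, 0.0601, -0.0026]
tool_rot: [0.622, 0.783, 0.001, 0.0]
contact_force: [0.6, -0.1, 1.6]
width: 0.0155
```

>>> send_rows(translation=[[0, 0, 0], [0, 0, 0], [0, 0, 0]], delta_rot=[[0, 0, 0], [0, 0, 0], [0, 0, 0]], claw=-0.25)

```text
time_s: 9.3
tool_pos: [0.5681, 0.0601, -0.0027]
tool_rot: [0.622, 0.783, 0.001, 0.0]
contact_force: [-0.2, 0.5, 0.7]
width: 0.0323
```

```bash
python3 - <<'E'
from h import *
st=read_state();d=snapshot("wrist");print(st["time_s"],st["tool_pos"],st["width"],st["contact_force"])
cv2.imwrite("pics/w8.png",d["pixels"][:,:,::-1])
goto([.568,.06,.15],13);goto([.485,.27,.15],60);goto([.506,.3138,.08],60)
goto([.5065,.314,-.003],60)
E
```

```text
9.3 [ 0.56805719  0.06007948 -0.00268154] 0.032328982409017125 [-0.24582514  0.47665231  0.69475326]
T [-0.0, 0.0003, -0.3817] R [0.0004, -0.0001, 0.0004] rows>=2.4 jaw 13.1
T [0.5583, -0.083, -0.3817] R [0.0005, 0.0001, -0.2607] rows>=4.4 jaw 13.1
T [0.653, -0.0073, -0.2066] R [0.0005, 0.0001, -0.2607] rows>=4.4 jaw 13.1
T [0.6532, -0.0063, 0.0009] R [0.0005, 0.0001, -0.2607] rows>=4.4 jaw 13.1
```

View pics/w8.png

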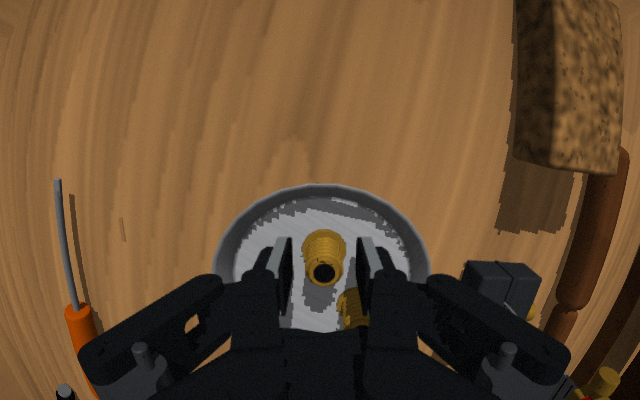

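>>> send_rows(translation=[[0, 0, -0.08], [0, 0, -0.22], [0.02, 0, -0.3], [0.12, -0.02, -0.33], [0.25, -0.04, -0.33], [0.38, -0.06, -0.33], [0.5, -0.03, -0.3], [0.6, -0.01, -0.25], [0.653, -0.007, -0.21], [0.653, -0.007, -0.2], [0.653, -0.007, -0.2]], delta_rot=[[0, 0, 0], [0, 0, 0], [0, 0, 0], [0, 0, -0.05], [0, 0, -0.1], [0, 0, -0.15], [0, 0, -0.2], [0, 0, -0.26], [0, 0, -0.26], [0, 0, -0.26], [0, 0, -0.26]])

```text
time_s: 10.72
tool_pos: [0.5068, 0.311, 0.0772]
tool_rot: [0.262, 0.965, -0.001, 0.001]
contact_force: [0.2, -1.3, 0.6]
width: 0.0321
```

```bash
python3 - <<'E'
from h import *
st=read_state();d=snapshot("wrist");print(st["time_s"],st["tool_pos"],st["width"],st["contact_force"])
cv2.imwrite("pics/w9.png",d["pixels"][:,:,::-1])
goto([.5065,.314,-.003],60)
p=st["tool_pos"];print(wproj(d,st,[.5065,.314,.031]),wproj(d,st,[p[0],p[1],.031]))
E
```

```text
10.725 [0.50677593 0.3109619  0.07720198] 0.03212574104836204 [ 0.24988407 -1.2801363   0.57133722]
T [0.0058, 0.0055, 0.2018] R [-0.0001, 0.0008, -0.0021] rows>=1.3 jaw 59.6
[326.07204127 215.16866485] [322.53253901 217.57821081]
```

View pics/w9.png

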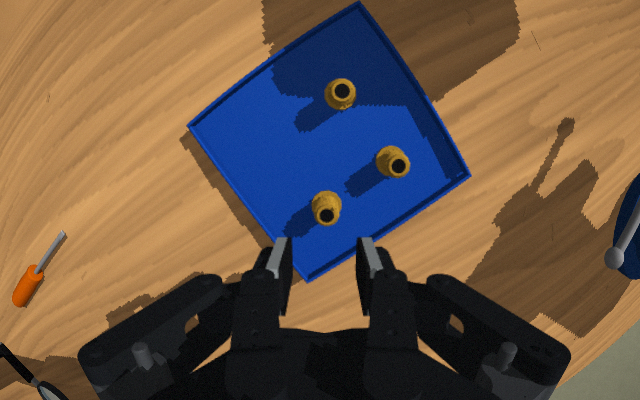

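>>> send_rows(translation=[[0.006, 0.0055, 0.02], [0.006, 0.0055, 0.06], [0.006, 0.0055, 0.1], [0.006, 0.0055, 0.14], [0.006, 0.0055, 0.17], [0.006, 0.0055, 0.19], [0.006, 0.0055, 0.2], [0.006, 0.0055, 0.202], [0.006, 0.0055, 0.202]], delta_rot=[[0, 0, 0], [0, 0, 0], [0, 0, 0], [0, 0, 0], [0, 0, 0], [0, 0, 0], [0, 0, 0], [0, 0, 0], [0, 0, 0]], claw=0.0)

```text
time_s: 11.9
tool_pos: [0.5068, 0.3142, -0.0027]
tool_rot: [0.262, 0.965, -0.0, 0.002]
contact_force: [-0.3, 0.5, 0.4]
width: 0.0428
```

>>> send_rows(translation=[[0, 0, 0.001], [0, 0, 0.001], [0, 0, 0.001], [0, 0, 0.001]], delta_rot=[[0, 0, 0], [0, 0, 0], [0, 0, 0], [0, 0, 0]], claw=-1)

```text
time_s: 12.4
tool_pos: [0.5071, 0.3144, -0.0025]
tool_rot: [0.262, 0.965, 0.0, 0.002]
contact_force: [-0.4, 0.4, 6.4]
width: 0.0156
```

```bash
python3 - <<'E'
from h import *
st=read_state();d=snapshot("wrist");print(st["time_s"],st["tool_pos"],st["width"],st["contact_force"])
cv2.imwrite("pics/w10.png",d["pixels"][:,:,::-1])
goto([.5065,.314,.12],60);goto([.50,.25,.12],60);goto([.555,.02,.12],131)
E
```

```text
12.4 [ 0.50714654  0.31443365 -0.00246456] 0.015593609706688235 [-0.43832704  0.35671242  6.37011921]
T [-0.0002, -0.0013, -0.3062] R [0.0005, 0.0011, -0.0021] rows>=2.0 jaw 59.6
T [-0.0671, -0.1475, -0.3062] R [0.0005, 0.0011, -0.0021] rows>=2.2 jaw 59.6
T [-0.4765, -0.574, -0.3054] R [-0.0003, 0.0013, -0.3966] rows>=6.7 jaw 59.6
```

View pics/w10.png

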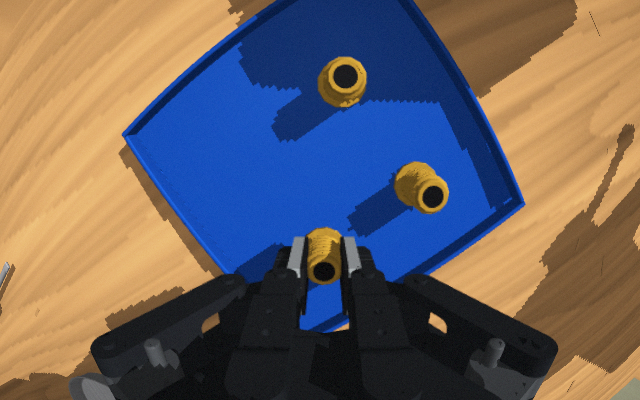

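>>> send_rows(translation=[[0, 0, -0.06], [0, 0, -0.15], [0, -0.02, -0.26], [-0.06, -0.09, -0.305], [-0.13, -0.17, -0.305], [-0.2, -0.25, -0.305], [-0.28, -0.34, -0.305], [-0.36, -0.43, -0.305], [-0.43, -0.51, -0.305], [-0.476, -0.574, -0.305], [-0.476, -0.574, -0.305], [-0.476, -0.574, -0.305]], delta_rot=[[0, 0, 0], [0, 0, 0], [0, 0, 0], [0, 0, -0.05], [0, 0, -0.1], [0, 0, -0.15], [0, 0, -0.2], [0, 0, -0.25], [0, 0, -0.3], [0, 0, -0.35], [0, 0, -0.396], [0, 0, -0.396]])

```text
time_s: 13.95
tool_pos: [0.5544, 0.0196, 0.1193]
tool_rot: [-0.348, 0.937, -0.0, 0.001]
contact_force: [-0.5, -0.4, -1.1]
width: 0.0156
```

```bash
python3 - <<'E'
from h import *
st=read_state();d=snapshot("wrist");print(st["time_s"],st["tool_pos"],st["width"],st["contact_force"],st["joints"])
cv2.imwrite("pics/w11.png",d["pixels"][:,:,::-1])
goto([.554,.0213,-.0025],131)
for p in ([.568,.060,.031],[.5945,.029,.031],[.554,.0213,.031]): print(wproj(d,st,p))
E
```

```text
13.95 [0.55439087 0.01957979 0.11925607] 0.01563091868416866 [-0.52047298 -0.37662332 -1.09965252] [ 0.15621529  0.60302502 -0.35778576  1.81033306  0.28764935  0.77671212
  1.93186661]
T [-0.0001, 0.0031, 0.3048] R [-0.0006, 0.0007, -0.0013] rows>=2.0 jaw 130.8
[346.87769661 240.33246283]
[299.85990261 240.1892141 ]
[323.54739523 200.37811202]
```

View pics/w11.png

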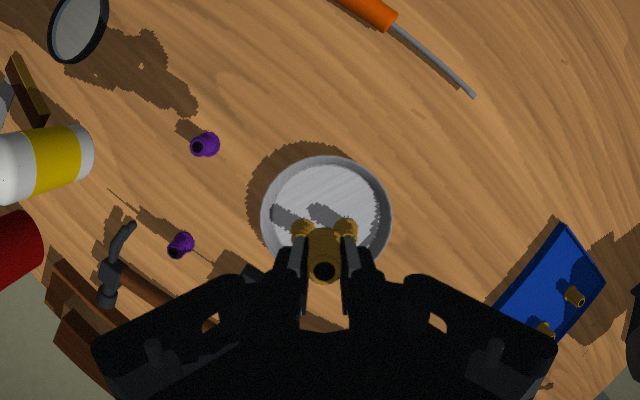

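>>> send_rows(translation=[[0, 0.003, 0.08], [0, 0.003, 0.16], [0, 0.003, 0.22], [0, 0.003, 0.26], [0, 0.003, 0.285], [0, 0.003, 0.298], [0, 0.003, 0.304], [0, 0.003, 0.304], [0, 0.003, 0.304]], delta_rot=[[0, 0, 0], [0, 0, 0], [0, 0, 0], [0, 0, 0], [0, 0, 0], [0, 0, 0], [0, 0, 0], [0, 0, 0], [0, 0, 0]])

```text
time_s: 15.12
tool_pos: [0.5544, 0.0212, -0.0017]
tool_rot: [-0.348, 0.937, -0.001, 0.002]
contact_force: [-0.0, 0.2, -0.3]
width: 0.0152
```

```bash
python3 - <<'E'
from h import *
st=read_state();d=snapshot("wrist");print(st["time_s"],st["tool_pos"],st["width"],st["contact_force"])
cv2.imwrite("pics/w12.png",d["pixels"][:,:,::-1])
E
```

```text
15.125 [ 0.55438096  0.02121375 -0.00170279] 0.01524663548642903 [-0.01207275  0.18393285 -0.26701191]
```

View pics/w12.png

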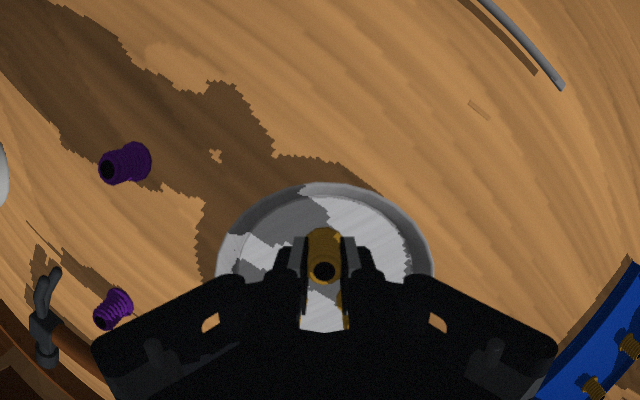

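>>> send_rows(translation=[[0, 0, 0.002], [0, 0, 0.002]], delta_rot=[[0, 0, 0], [0, 0, 0]])

```text
time_s: 15.42
tool_pos: [0.5544, 0.0212, -0.0024]
tool_rot: [-0.348, 0.937, -0.001, 0.002]
contact_force: [-0.2, 0.5, 0.7]
width: 0.0154
```

>>> send_rows(translation=[[0, 0, 0], [0, 0, 0], [0, 0, 0]], delta_rot=[[0, 0, 0], [0, 0, 0], [0, 0, 0]], claw=-0.25)

```text
time_s: 15.8
tool_pos: [0.5544, 0.0212, -0.0024]
tool_rot: [-0.348, 0.937, -0.001, 0.002]
contact_force: [0.7, 0.4, -0.2]
width: 0.0318
```

>>> send_rows(translation=[[0, 0, -0.05], [0, 0, -0.15], [0, 0, -0.3], [0, 0, -0.45], [0, 0, -0.45]], delta_rot=[[0, 0, 0], [0, 0, 0], [0, 0, 0], [0, 0, 0], [0, 0, 0]])

```text
time_s: 16.42
tool_pos: [0.5572, 0.022, 0.1828]
tool_rot: [-0.348, 0.937, -0.002, 0.008]
contact_force: [0.9, -0.5, 0.1]
width: 0.0321
```

```bash
python3 - <<'E'
from h import *
st=read_state();d=snapshot("wrist");print(st["time_s"],st["tool_pos"],st["width"],st["contact_force"])
cv2.imwrite("pics/w13.png",d["pixels"][:,:,::-1])
s=snapshot("scene");crop(s,"s13.png",310,150,470,275,5)
E
```

```text
16.425 [0.55721909 0.02196853 0.18283665] 0.03205822809132612 [ 0.85071305 -0.51626284  0.07939285]
```

View pics/w13.png

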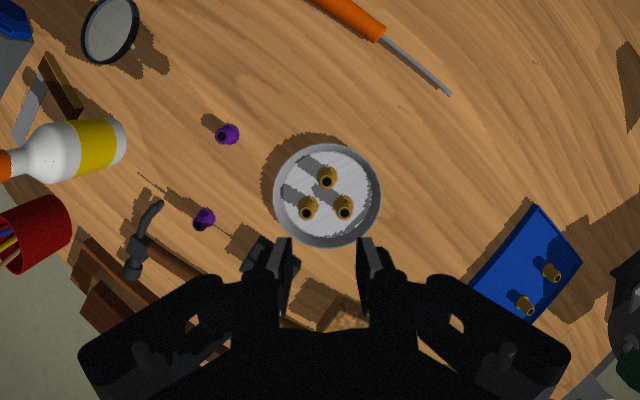

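View pics/s13.png

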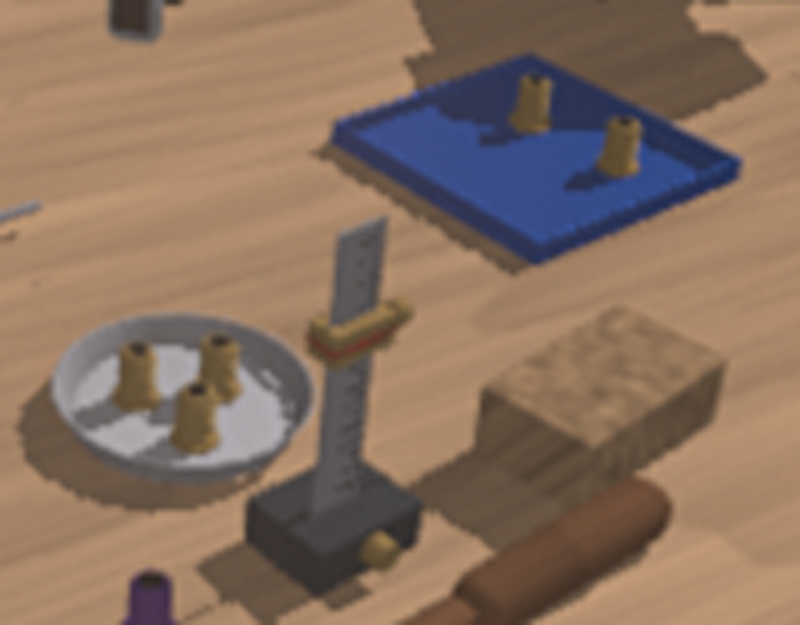

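```bash
python3 - <<'E'
from h import *
st=read_state();d=snapshot("wrist")
P=np.array([watz(d,st,*q,.016)[:2] for q in((273,196),(382,195),(327,143),(327,248.5))])
from scipy.optimize import least_squares
r=least_squares(lambda c:np.hypot(*(P-c[:2]).T)-c[2],[.57,.03,.06]);print(r.x,r.fun)
for q in((326,180),(306,213),(344,213)): print(watz(d,st,*q,.031))
goto([.46,-.17,.2],120)
E
```

```text
[0.56349802 0.036805   0.05908134] [ 5.18005706e-05  5.08033884e-05 -5.38099816e-05 -4.87939774e-05]
[0.54743598 0.02062191 0.031     ]
[0.58743014 0.02765501 0.031     ]
[0.56164656 0.05760622 0.031     ]
T [0.4867, -0.2101, -0.0588] R [-0.0004, 0.0004, 0.0597] rows>=3.4 jaw 130.7
```

>>> send_rows(translation=[[0.06, -0.03, -0.05], [0.12, -0.05, -0.05], [0.18, -0.08, -0.05], [0.24, -0.1, -0.05], [0.3, -0.13, -0.05], [0.36, -0.155, -0.05], [0.42, -0.18, -0.05], [0.487, -0.21, -0.05], [0.487, -0.21, -0.05], [0.487, -0.21, -0.05]], delta_rot=[[0, 0, 0.059], [0, 0, 0.118], [0, 0, 0.177], [0, 0, 0.236], [0, 0, 0.295], [0, 0, 0.354], [0, 0, 0.413], [0, 0, 0.472], [0, 0, 0.531], [0, 0, 0.56]])

```text
time_s: 17.82
tool_pos: [0.4582, -0.1701, 0.1944]
tool_rot: [0.503, 0.865, -0.001, -0.001]
contact_force: [0.4, 0.2, -0.7]
width: 0.0322
```

```bash
python3 - <<'E'
from h import *
st=read_state();print(st["joints"]);goto([.485,-.30,.2],-71)
E
```

```text
[ 0.25240638  0.39316485  0.08078049  1.90442323 -0.04053613  0.84872878
  0.87170012]
T [-0.3153, -0.1025, -0.0144] R [-0.0002, -0.0011, -0.4407] rows>=7.4 jaw 29.7
```

```bash
python3 - <<'E'
from h import *
goto([.47,-.363,.2],-71)
E
```

```text
T [-0.4336, -0.213, -0.0144] R [-0.0002, -0.0011, -0.4407] rows>=7.4 jaw 29.7
```

>>> send_rows(translation=[[-0.05, -0.02, -0.014], [-0.1, -0.045, -0.014], [-0.15, -0.07, -0.014], [-0.2, -0.095, -0.014], [-0.25, -0.12, -0.014], [-0.3, -0.145, -0.014], [-0.35, -0.17, -0.014], [-0.4, -0.195, -0.014], [-0.434, -0.213, -0.014], [-0.434, -0.213, -0.014], [-0.434, -0.213, -0.014], [-0.434, -0.213, -0.014]], delta_rot=[[0, 0, 0.059], [0, 0, 0.118], [0, 0, 0.177], [0, 0, 0.236], [0, 0, 0.295], [0, 0, 0.354], [0, 0, 0.413], [0, 0, 0.472], [0, 0, 0.531], [0, 0, 0.559], [0, 0, 0.559], [0, 0, 0.559]], claw=0.05)

```text
time_s: 19.32
tool_pos: [0.4697, -0.3624, 0.1986]
tool_rot: [0.986, 0.166, -0.002, -0.001]
contact_force: [0.1, 0.6, -0.1]
width: 0.045
```

```bash
python3 - <<'E'
from h import *
st=read_state();d=snapshot("wrist");print(st["time_s"],st["tool_pos"],st["width"],st["contact_force"],st["qvel"].round(3))
cv2.imwrite("pics/w14.png",d["pixels"][:,:,::-1])
for p in ([.5865,-.3234,.014],[.5015,-.3529,.018]): print(wproj(d,st,p))
t=snapshot("top");crop(t,"t14.png",265,140,345,230,7)
E
```

```text
19.325 [ 0.46968647 -0.36243042  0.19860592] 0.04499620799259996 [ 0.07994788  0.60498857 -0.07541431] [ 0.004 -0.01  -0.002 -0.009 -0.001 -0.001 -0.004]
[327.45022578  67.91734375]
[327.50932452 148.49386205]
```

View pics/w14.png

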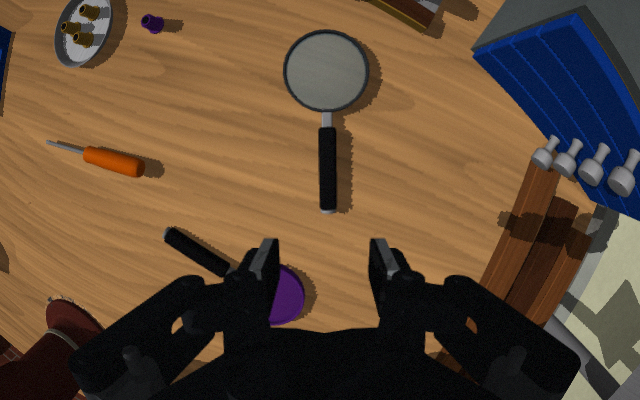

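View pics/t14.png

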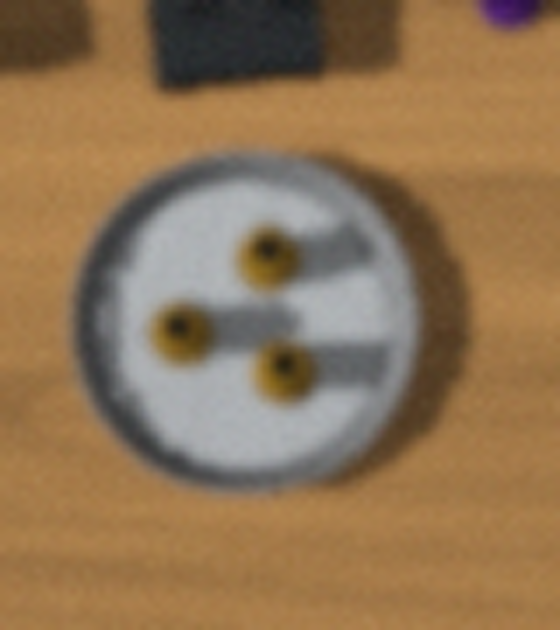

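```bash
python3 - <<'E'
from h import *
d=snapshot("top");c=lambda x,y:(x/7+265-.43,y/7+140-.43)
for q in((180,327),(286,366),(268,245)): print(atz(d,*c(*q),.031).round(4))
print("dish",atz(d,*c(246,320),.016).round(4))
st=read_state();w=snapshot("wrist")
P=np.array([watz(w,st,*q,.014)[:2] for q in((283,70),(369,70),(326,29),(326,112))])
from scipy.optimize import least_squares
r=least_squares(lambda c:np.hypot(*(P-c[:2]).T)-c[2],[.58,-.32,.05]);print(r.x,r.fun)
a=watz(w,st,327,126,.018);b=watz(w,st,328,211,.018);print(a,b)
l=r.x[:2];u=l-b[:2];print(np.degrees(np.arctan2(u[1],u[0])),np.linalg.norm(u)); u/=np.linalg.norm(u);print("grip",l-.09*u)
E
```

```text
[0.5698 0.0563 0.031 ]
[0.5565 0.0198 0.031 ]
[0.5983 0.0262 0.031 ]
dish [0.574  0.0341 0.016 ]
[ 0.58498795 -0.32318074  0.04766839] [-0.00016805 -0.00016793  0.00016974  0.00016624]
[ 0.52540941 -0.34485088  0.018     ] [ 0.43420546 -0.37773389  0.018     ]
19.890138230521803 0.1603477661820955
grip [ 0.50035675 -0.35380033]
```

```bash
python3 - <<'E'
from h import *
goto([.5005,-.353,.05],-70.5);goto([.5005,-.353,-.0045],-70.5)
E
```

```text
T [0.0812, 0.0021, 0.3742] R [-0.0006, 0.0009, -0.0024] rows>=2.5 jaw -70.9
T [0.0816, 0.0023, 0.5104] R [-0.0006, 0.0009, -0.0024] rows>=3.3 jaw -70.9
```

>>> send_rows(translation=[[0.05, 0.002, 0.1], [0.081, 0.002, 0.22], [0.081, 0.002, 0.33], [0.081, 0.002, 0.4], [0.081, 0.002, 0.45], [0.081, 0.002, 0.485], [0.081, 0.002, 0.503], [0.081, 0.002, 0.51], [0.081, 0.002, 0.51], [0.081, 0.002, 0.51]], delta_rot=[[-0.0006, 0.0009, -0.0024], [-0.0006, 0.0009, -0.0024], [-0.0006, 0.0009, -0.0024], [-0.0006, 0.0009, -0.0024], [-0.0006, 0.0009, -0.0024], [-0.0006, 0.0009, -0.0024], [-0.0006, 0.0009, -0.0024], [-0.0006, 0.0009, -0.0024], [-0.0006, 0.0009, -0.0024], [-0.0006, 0.0009, -0.0024]])

```text
time_s: 20.78
tool_pos: [0.5007, -0.3533, -0.0036]
tool_rot: [0.986, 0.169, 0.0, 0.001]
contact_force: [-0.8, 0.5, -0.4]
width: 0.0448
```

```bash
python3 - <<'E'
from h import *
st=read_state();d=snapshot("wrist");print(st["time_s"],st["tool_pos"],st["tool_rot"],st["contact_force"],st["qvel"].round(3))
cv2.imwrite("pics/w15.png",d["pixels"][:,:,::-1])
E
```

```text
20.775 [ 0.50066658 -0.35329793 -0.00364581] [9.85534561e-01 1.69473007e-01 4.89617890e-04 5.37614072e-04] [-0.75573038  0.49102892 -0.37919765] [-0.     0.001 -0.001  0.001  0.    -0.    -0.   ]
```

View pics/w15.png

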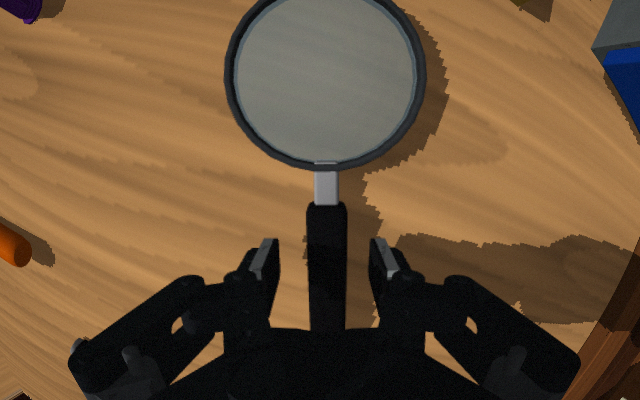

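>>> send_rows(translation=[[0, 0, 0.006], [0, 0, 0.006]], delta_rot=[[0, 0, 0], [0, 0, 0]])

```text
time_s: 21.08
tool_pos: [0.5006, -0.3532, -0.0062]
tool_rot: [0.986, 0.17, 0.0, 0.0]
contact_force: [0.0, 0.9, -0.2]
width: 0.0447
```

>>> send_rows(translation=[[0, 0, 0], [0, 0, 0], [0, 0, 0], [0, 0, 0], [0, 0, 0]], delta_rot=[[0, 0, 0], [0, 0, 0], [0, 0, 0], [0, 0, 0], [0, 0, 0]], claw=-1)

```text
time_s: 21.7
tool_pos: [0.5007, -0.3534, -0.0058]
tool_rot: [0.986, 0.169, 0.001, 0.001]
contact_force: [-1.2, -0.1, 4.9]
width: 0.0178
```

```bash
python3 - <<'E'
from h import *
st=read_state();d=snapshot("wrist");print(st["time_s"],st["tool_pos"],st["tool_rot"],st["contact_force"],st["width"])
crop(d,"w16.png",200,0,460,300,2.5)
np.save("grip_d.npy",d["pixels"])
E
```

```text
21.7 [ 0.50070367 -0.35341937 -0.00580787] [9.85534234e-01 1.69474238e-01 5.95551745e-04 6.33440957e-04] [-1.18819544 -0.05892781  4.92820152] 0.017751762563159953
```

View pics/w16.png

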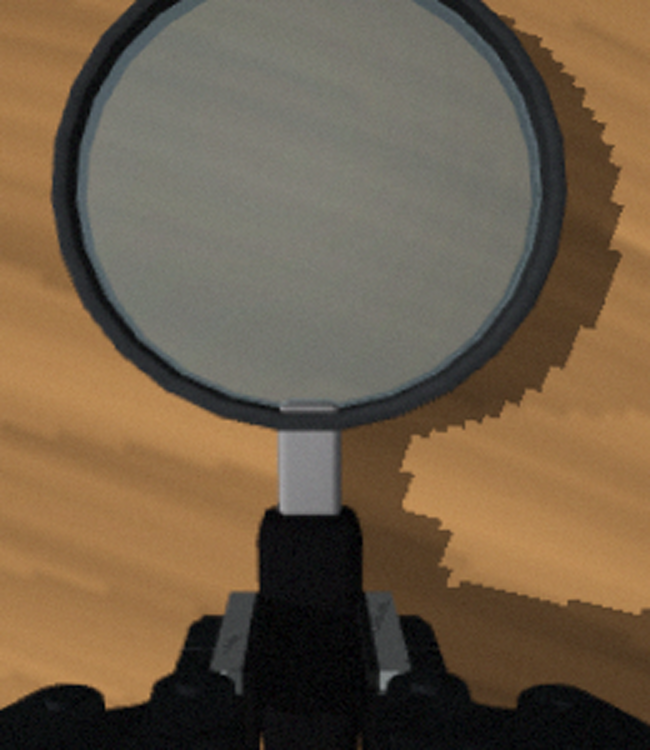

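>>> send_rows(translation=[[0, 0, -0.02], [0, 0, -0.06], [0, 0, -0.12], [0, 0, -0.19], [0, 0, -0.25], [0, 0, -0.29], [0, 0, -0.3], [0, 0, -0.3]], delta_rot=[[0, 0, 0], [0, 0, 0], [0, 0, 0], [0, 0, 0], [0, 0, 0], [0, 0, 0], [0, 0, 0], [0, 0, 0]])

```text
time_s: 22.75
tool_pos: [0.5003, -0.3529, 0.1138]
tool_rot: [0.986, 0.17, 0.0, 0.0]
contact_force: [0.9, -0.2, -1.8]
width: 0.0177
```

```bash
python3 - <<'E'
from h import *
st=read_state();d=snapshot("wrist");print(st["time_s"],st["tool_pos"],st["tool_rot"],st["contact_force"],st["width"],st["wrist_torque"])
crop(d,"w17.png",200,0,460,300,2.5)
s=snapshot("scene");crop(s,"s17.png",100,180,300,330,4)
print(st["joints"])
E
```

```text
22.75 [ 0.50031151 -0.35287422  0.11380328] [9.85527720e-01 1.69513853e-01 3.41125855e-04 2.23864736e-04] [ 0.92823897 -0.1573078  -1.77260461] 0.017681960366689904 [ 0.03311556  0.03863107 -0.04479784]
[ 0.28030177  0.71242597  0.5073642   1.66532543 -0.42678169  0.8753324
 -0.26834988]
```

View pics/w17.png

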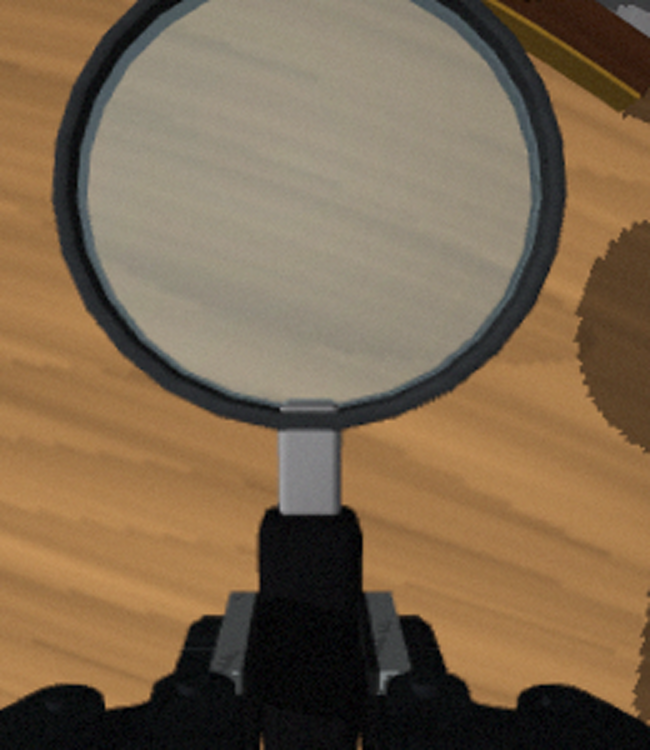

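View pics/s17.png

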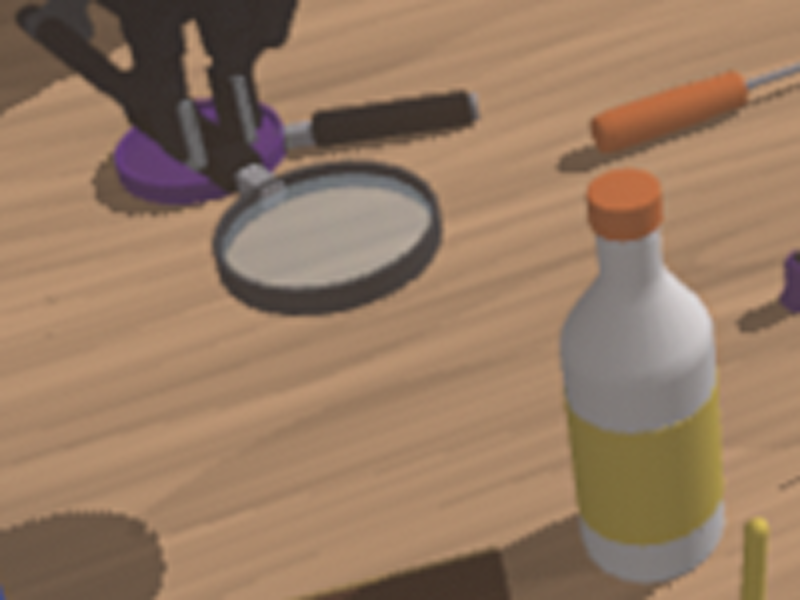

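```bash
python3 - <<'E'
from h import *
s=snapshot("scene")
print("bottle base near edge",atz(s,262,324,0),"cap",atz(s,256,226,.185))
st=read_state();M=R.from_quat(st["tool_rot"]).as_matrix();print("toolx",M[:,0])
print("off in tool",M.T@np.array([.0843,.0302,.0128]))
goto([.4877,.0063,.12]);goto([.4877,.0063,.0955])
E
```

```text
bottle base near edge [ 0.72573146 -0.24016655  0.        ] cap [ 0.69485967 -0.22417974  0.185     ]
toolx [ 9.42569026e-01  3.34011323e-01 -2.58044932e-04]
off in tool [ 0.08954241 -0.00031365 -0.01282298]
T [0.2708, -0.8563, -0.017] R [-0.0001, 0.0001, 0.0] rows>=5.7 jaw -70.5
T [0.2708, -0.8563, 0.0443] R [-0.0001, 0.0001, 0.0] rows>=5.8 jaw -70.5
```

>>> send_rows(translation=[[0.008, -0.03, -0.017], [0.03, -0.1, -0.017], [0.06, -0.2, -0.017], [0.1, -0.32, -0.017], [0.14, -0.44, -0.017], [0.18, -0.56, -0.017], [0.21, -0.67, -0.017], [0.24, -0.76, -0.017], [0.26, -0.82, -0.017], [0.27, -0.85, -0.017], [0.271, -0.856, -0.017], [0.271, -0.856, -0.017]], delta_rot=[[0, 0, 0], [0, 0, 0], [0, 0, 0], [0, 0, 0], [0, 0, 0], [0, 0, 0], [0, 0, 0], [0, 0, 0], [0, 0, 0], [0, 0, 0], [0, 0, 0], [0, 0, 0]])

```text
time_s: 24.4
tool_pos: [0.4878, 0.0051, 0.1202]
tool_rot: [0.986, 0.169, -0.0, 0.0]
contact_force: [-0.0, -0.2, -2.0]
width: 0.0178
```

```bash
python3 - <<'E'
from h import *
st=read_state();d=snapshot("wrist");print(st["time_s"],st["tool_pos"],st["tool_rot"],st["contact_force"],st["width"])
cv2.imwrite("pics/w18.png",d["pixels"][:,:,::-1])
s=snapshot("scene");crop(s,"s18.png",270,130,430,260,5)
goto([.4877,.0063,.0955])
t=snapshot("top");crop(t,"t18.png",250,110,370,230,6)
E
```

```text
24.4 [0.48781304 0.00506389 0.12016537] [ 9.85669667e-01  1.68686820e-01 -7.90224027e-05  2.42472586e-04] [-0.02605164 -0.24468303 -2.01655863] 0.017806552877863202
T [0.0009, -0.0039, 0.0617] R [0.0001, 0.0001, -0.0] rows>=0.4 jaw -70.6
```

View pics/w18.png

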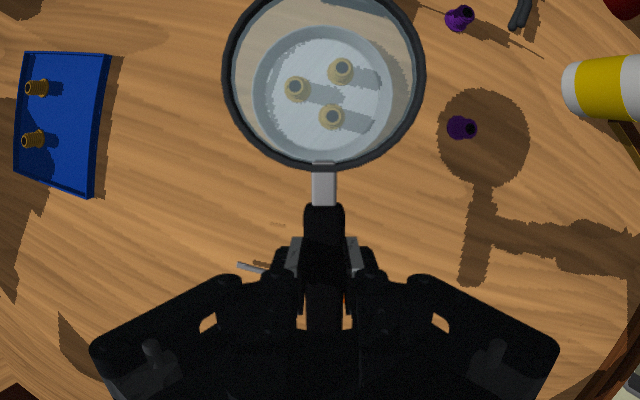

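View pics/s18.png

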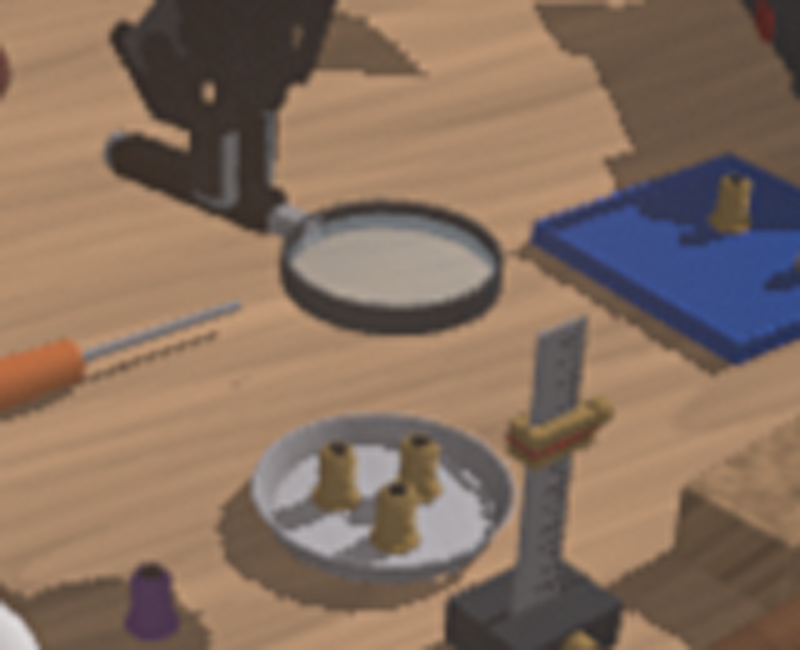

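View pics/t18.png

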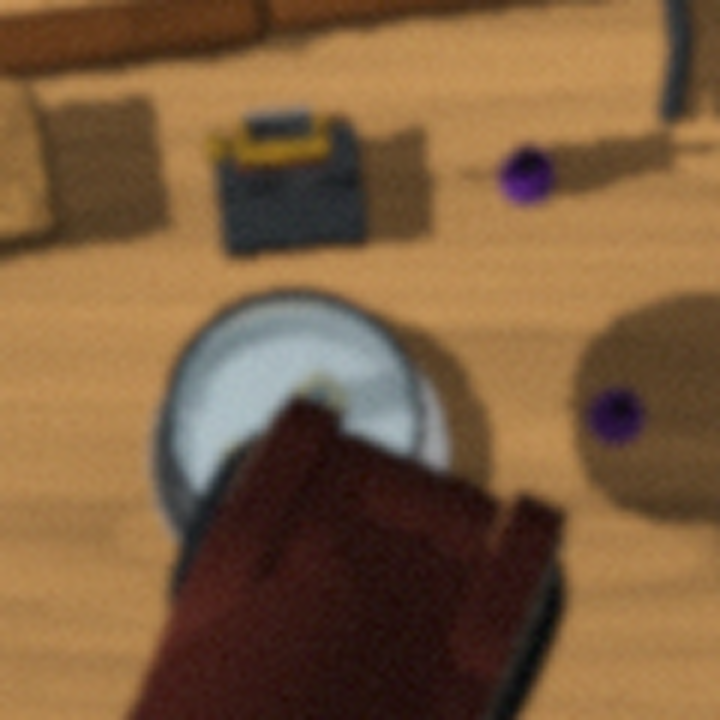

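>>> send_rows(translation=[[0.001, -0.004, 0.02], [0.001, -0.004, 0.04], [0.001, -0.004, 0.055], [0.001, -0.004, 0.062], [0.001, -0.004, 0.062], [0.001, -0.004, 0.062]], delta_rot=[[0, 0, 0], [0, 0, 0], [0, 0, 0], [0, 0, 0], [0, 0, 0], [0, 0, 0]])

```text
time_s: 25.3
tool_pos: [0.4879, 0.0065, 0.0955]
tool_rot: [0.986, 0.168, 0.0, 0.0]
contact_force: [-0.5, -0.3, -0.9]
width: 0.0181
```

```bash
python3 - <<'E'
from h import *
st=read_state();d=snapshot("wrist");print(st["time_s"],st["tool_pos"],st["tool_rot"],st["contact_force"],st["width"])
M=R.from_quat(st["tool_rot"]).as_matrix()
L=st["tool_pos"]+M@[.0895,-.0003,-.0128];print("lens",L)
cv2.imwrite("pics/w19.png",d["pixels"][:,:,::-1])
s=snapshot("scene");crop(s,"s19.png",310,140,410,230,8)
# predicted outer ring top & bottom rims in scene crop
for dz in(.007,-.007):
    q=np.array([proj(s,L+[.048*np.cos(a),.048*np.sin(a),dz]) for a in np.linspace(0,2*np.pi,73)])
    print(dz,((q.min(0)-[310,140]+.44)*8).round(),((q.max(0)-[310,140]+.44)*8).round())
goto([.4877,.0063,.0955])
E
```

```text
25.3 [0.48790077 0.00645015 0.09547854] [9.85730640e-01 1.68330182e-01 1.27254230e-04 1.98523829e-04] [-0.46879836 -0.2517874  -0.90568313] 0.018070392609829566
lens [0.57222516 0.03643876 0.10829488]
0.007 [133. 311.] [488. 491.]
-0.007 [132. 354.] [485. 536.]
T [-0.0007, 0.0003, 0.0001] R [0.0001, -0.0001, 0.0] rows>=0.0 jaw -70.6
```

View pics/w19.png

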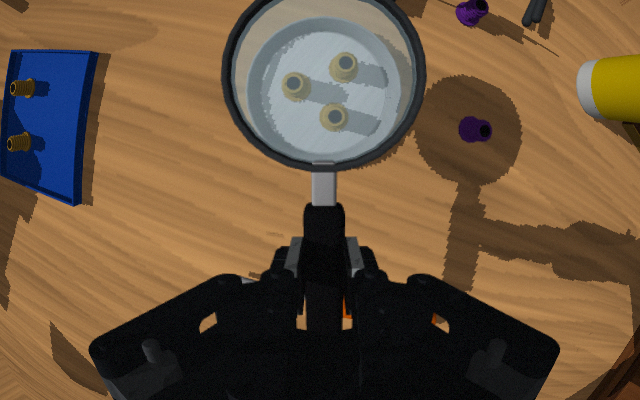

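View pics/s19.png

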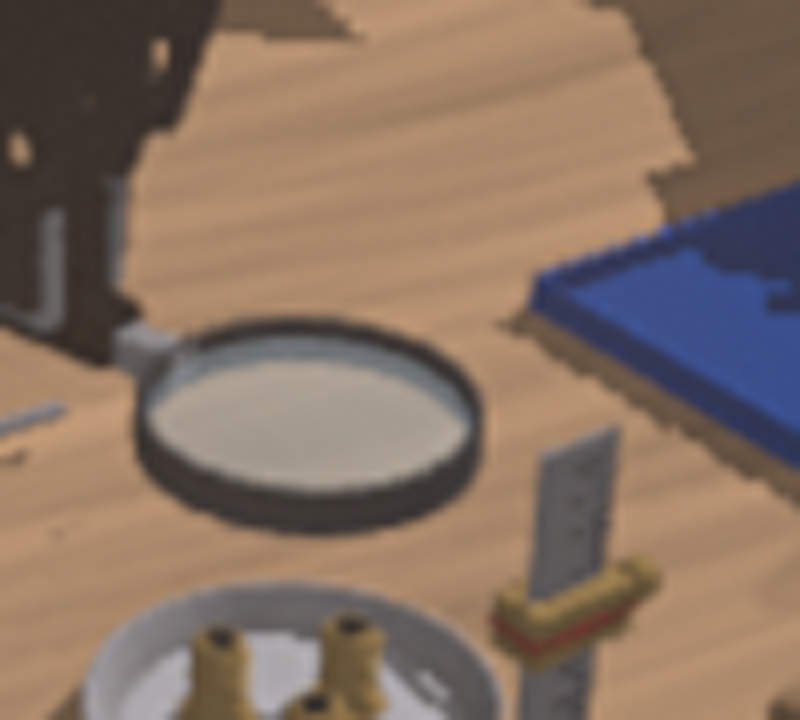

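```bash
python3 - <<'E'
from h import *
s=snapshot("scene");crop(s,"s20.png",362,188,402,228,18)
im=s["pixels"].astype(int)[188:228,362:402];m=im[:,:,0]-im[:,:,1]
red=(im[:,:,0]-im[:,:,1]>60)
E
python3 - <<'E'
import cv2
im=cv2.imread("pics/w6.png")[150:256,470:560];cv2.imwrite("pics/w6e.png",cv2.resize(im,None,fx=7,fy=7,interpolation=cv2.INTER_CUBIC))
im=cv2.imread("pics/w6.png")[150:256,410:500];cv2.imwrite("pics/w6f.png",cv2.resize(im,None,fx=7,fy=7,interpolation=cv2.INTER_CUBIC))
E
```

```text
(no output)
```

View pics/s20.png

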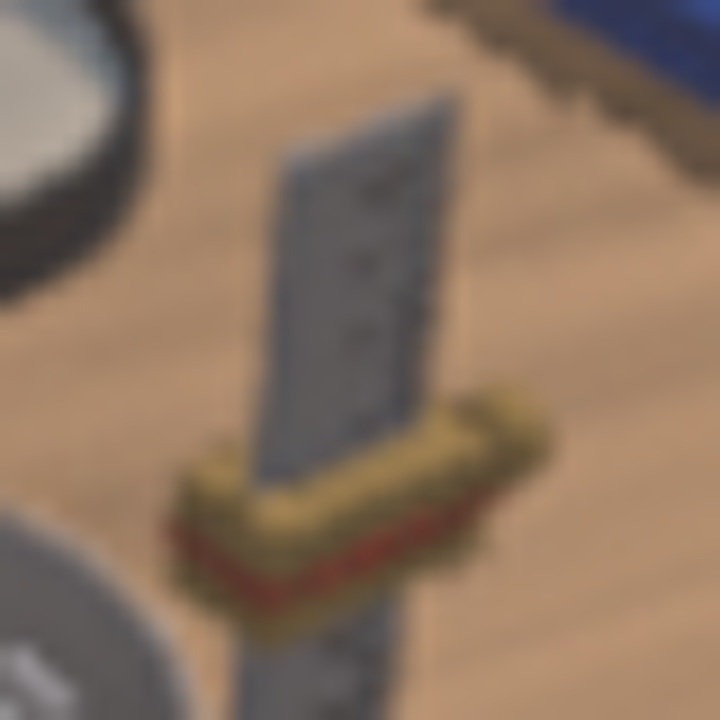

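View pics/w6e.png

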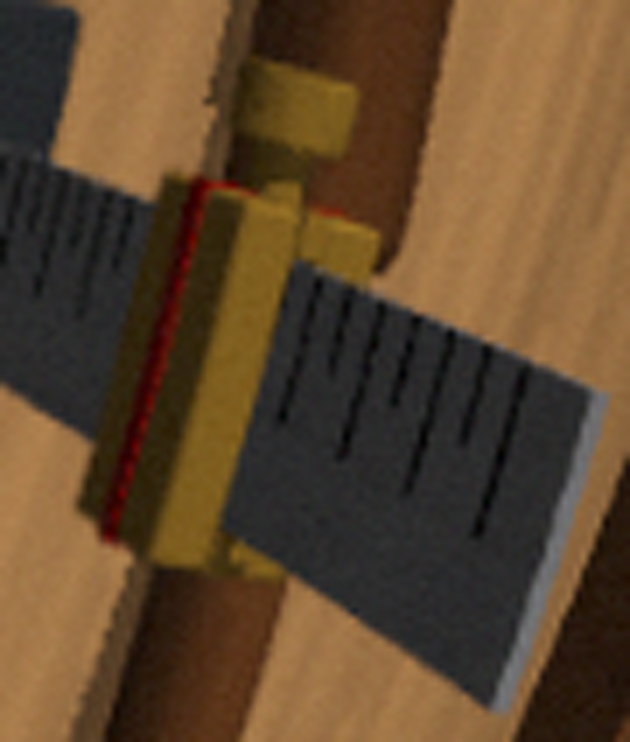

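```bash
python3 - <<'E'
from h import *
from scipy.optimize import least_squares
s=snapshot("scene");w=snapshot("wrist")
st={"tool_pos":np.array([0.57463569,-0.00770896,0.1198271]),"tool_rot":np.array([.607,.795,0,-.0005])}
# px, dx(local x), dy, ztype
W=[((590,395),-.001,.0125,'t',0),((493,707),-.001,-.0125,'t',0),((606,398),.001,.0125,'t',0),((508,710),.001,-.0125,'t',0),
   ((200,183),-.009,.017,'r',0),((112,540),-.009,-.017,'r',0),((240,193),-.009,.017,'r',.008),((155,560),-.009,-.017,'r',.008),((166,175),-.009,.017,'r',-.008),((82,508),-.009,-.017,'r',-.008)]
S=[((288,158),.001,-.0125,'t',0),((457,95),.001,.0125,'t',0),((172,528),-.009,-.017,'r',0),((265,600),.009,-.017,'r',0),((505,495),.009,.017,'r',0)]
def res(q,uw,us,parts=False):
    x,y,a,z,bw0,bw1,bs0,bs1=q;ca,sa=np.cos(a),np.sin(a);o=[]
    P=lambda dx,dy,t,dz:[x+ca*dx-sa*dy,y+sa*dx+ca*dy,(.158 if t=='t' else z)+dz]
    if uw:
        for p,*l in W: o+=list(wproj(w,st,P(*l))+[bw0,bw1]-[p[0]/7+469.57,p[1]/7+149.57])
    if us:
        for p,*l in S: o+=list(proj(s,P(*l))+[bs0,bs1]-[p[0]/18+361.53,p[1]/18+187.53])
    return np.array(o+[b/1.5 for b in q[4:]])/.3
for uw,us in((1,0),(0,1),(1,1)):
    r=least_squares(res,[.68,.041,.13,.105,0,0,0,0],args=(uw,us),x_scale=[.01,.01,.1,.01,1,1,1,1])
    c=np.linalg.inv(r.jac.T@r.jac);print(uw,us,r.x.round(4),"sd z",np.sqrt(c[3,3]).round(4),"rms",np.sqrt(np.mean(r.fun**2)).round(2))
    if uw and us: print((r.fun*.3).round(2))
E
```

```text
1 0 [ 0.6804  0.0391  0.1263  0.1089  0.0731 -0.8224  0.      0.    ] sd z 0.0002 rms 2.05
0 1 [0.6805 0.0401 0.0934 0.1079 0.     0.     0.0434 0.0385] sd z 0.0007 rms 0.84
1 1 [ 0.6805  0.0391  0.125   0.1088 -0.0264 -0.7693  0.3425  0.0848] sd z 0.0002 rms 1.84
[ 0.25 -0.59  0.19  0.2   0.46 -0.51  0.58  0.01  0.2  -0.   -0.03 -0.21
  0.97  1.05 -0.45  1.14 -1.04 -1.16 -1.14  0.42  0.15  0.44  0.09 -0.06
 -0.61 -0.26  0.59 -0.09 -0.38 -0.07 -0.02 -0.51  0.23  0.06]
```

>>> send_rows(translation=[[0, 0, -0.001], [0, 0, -0.001], [0, 0, -0.001], [0, 0, -0.001], [0, 0, -0.001], [0, 0, -0.001], [0, 0, -0.001], [0, 0, -0.001]], delta_rot=[[0, 0, 0], [0, 0, 0], [0, 0, 0], [0, 0, 0], [0, 0, 0], [0, 0, 0], [0, 0, 0], [0, 0, 0]])

```text
time_s: 26.55
tool_pos: [0.4878, 0.0065, 0.0959]
tool_rot: [0.986, 0.168, 0.0, 0.0]
contact_force: [-0.2, -0.1, -1.9]
width: 0.0179
```

```bash
python3 - <<'E'
from h import *
st=read_state();print(st["time_s"],st["tool_pos"],st["qvel"].round(4),st["contact_force"],st["width"])
M=R.from_quat(st["tool_rot"]).as_matrix();print(st["tool_pos"]+M@[.0895,-.0003,-.0128],M[2])
d=snapshot("wrist");a=np.load("grip_d.npy").astype(int);crop(d,"w21.png",200,0,460,300,2.5)
# ring shift vs grip picture
g=lambda i:cv2.GaussianBlur(cv2.cvtColor(i.astype(np.uint8),cv2.COLOR_RGB2GRAY),(0,0),1)[150:215,300:345].astype(np.float32)
print(cv2.phaseCorrelate(g(a),g(d["pixels"])))
s=snapshot("scene");cv2.imwrite("pics/s21.png",s["pixels"][:,:,::-1])
E
```

```text
26.55 [0.48781823 0.00654089 0.09587732] [ 0.002   0.002   0.0015 -0.0011  0.0008  0.0013  0.0001] [-0.20714119 -0.14204545 -1.9320599 ] 0.017895661139610226
[0.5721395  0.0365402  0.10868923] [ 1.34240149e-04  3.34201174e-04 -9.99999935e-01]
((0.49240367030281007, 0.0009776575977085145), 0.8878745567651443)
```

View pics/w21.png

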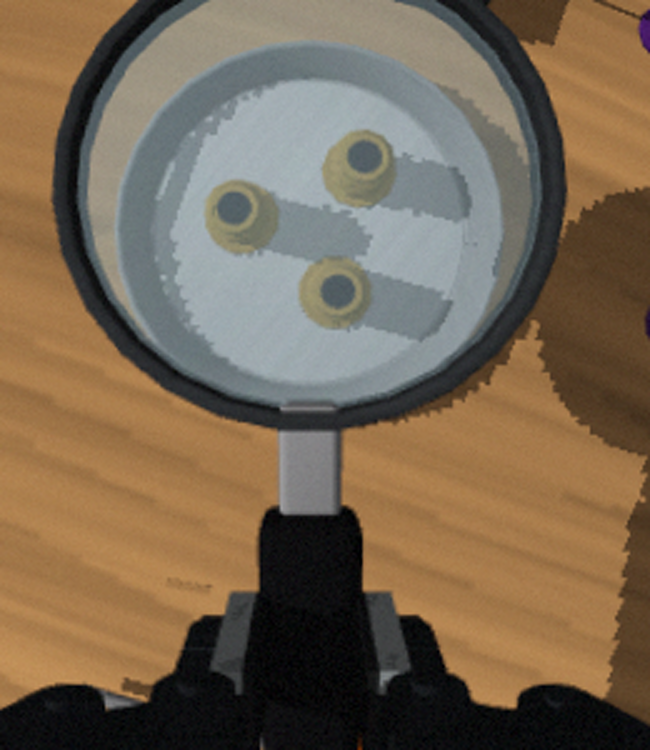

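View pics/s21.png

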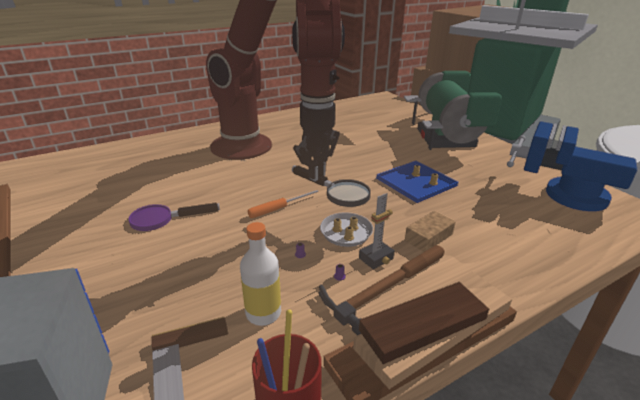

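The held lens shows the same pixels as at grip, so it has not sagged. The dish shows three upright inserts, the tray shows two, and everything else looks unmoved.

```bash
python3 -c "
from plant import *
close_job();print(read_state()['time_s'])"
```

```text
the job is handed in; nothing more can be done
the job is handed in; nothing more can be done
```

I moved two brass inserts from the blue tray into the dish, then picked up the clear magnifier. I handed the job in at about 26.6 s, with the magnifier held level over the middle of the dish.

**Inserts:** The last pictures show three inserts standing upright in the dish and the other two still standing in the tray. The purple look-alikes, the rule and stop, and the other tools look unmoved.

**Lens position:** By the arm's readings the lens centre is at (0.572, 0.0365, 0.1087) m and level to within about 0.02°. It has not slipped noticeably in the grip. My dish-centre measurement, corrected for camera bias, is (0.572, 0.0365).

**Checks that disagreed:**
- **First grasp:** It closed on nothing. The fingertips sit well behind the stated TCP offset (roughly 20 mm by the pictures), so I lowered the later grasps to match. Nothing was disturbed.
- **Red line height:** It came out at 0.1089 m from the wrist camera and 0.1079 m from the scene camera. The lens is about 1 mm above the lower of the two.
- **Dish centre:** Camera estimates differ by about 3–4 mm. One wrist picture was about 8 mm off in x and I discarded it, probably because the arm was still settling.

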